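# Fit the bottle holder to the post and set the bottle in it

## Robot

A 6-joint arm with a two-finger parallel gripper is mounted at the origin on the work surface. World frame = base frame: x ahead of the robot, y to its left, z up, the work surface at z = 0. Lengths are in m, angles in rad, forces in N, time in s.
With the tool pointing down it reaches from about 0.25 to 0.85 m from the base axis. Payload 12.5 kg.
Tool frame: the origin (TCP) lies where the fingers leave the gripper's body, on its centre line; the fingertips stand 84 mm ahead of it and the grasp point (between the pads) lies 65 mm ahead of it; z points along the fingers, y is the direction in which the jaws open and shut (so a half turn about z gives the same grasp; the last joint's range is limited). The gripper opens to 93 mm and grips with 3 to 60 N. Pads are 15 mm wide; open, the fingers measure 128 mm over their backs; the gripper's body (75 mm by 188 mm) begins 65 mm behind the grasp point.
Start: joints at [-1.428, 0.351, 1.652, -0, 1.139, -0.085], TCP at [0.124, -0.536, 0.303] pointing down, gripper open.
Joint ranges: [-2.75, 2.75], [-0.79, 2.1], [0.01, 2.65], [-1.57, 4.71], [0.07, 3.14], [-2.87, 2.87]. Speed limits (rad/s): [2.22, 2.22, 2.79, 3.14, 3.14, 3.14].

## Interface

Orientations are given as a 3x3 rotation matrix whose columns are the frame's x, y, z axes.
In Python, from cell import monitor, viewer, arm gives the robot as it stands.
- The arm moves only by the shell command python3 -m jog 'ROWS' [FORCE]. ROWS is JSON, a list of rows, each an object of numbers: "tx", "ty", "tz": the shift along the tool's x, y, z in m; "rx", "ry", "rz": the turn, a rotation vector about the tool's x, y, z in degrees; "gripper": the closure, from -1 (fully open) to 1 (shut). A call has exactly 10 rows; each row is the pose to reach, as a shift and turn from the pose measured when the call began, along the tool's axes at that moment; what a row does not reach only later rows make up. A row lasts 1/12 s, in which the tool goes at most 41.7 mm and 7.16 degrees, less where a joint would pass 70% of its speed; a pose out of reach is approached as far as the arm can. A call with a gripper value outside its range is refused whole. The fingers move at their own pace and stop on an object; FORCE is the grip in N (left out, the last holds). Time passes only in rows, so rows that repeat a pose let the fingers close, or fill a call up. It gives the time, the measured TCP pose, the force and the opening at its end, in the units of the state.
- monitor.state(): the state, without advancing time (a new reading comes with each control period).
- viewer.camera(name): name is "side" or "top"; returns (picture, depth): 384x512x3 uint8, red, green, blue; 384x512 float32, m along the optical axis (not along the pixel's ray), 0 where there is no reading.
- viewer.camera_info(name): a dict with "K" (3x3 intrinsics, pixels), "extrinsics" (4x4, takes a point from world to camera coordinates). Camera axes: x right, y up, looking along -z (the intrinsics and any distortion apply to the point x, -y, -z); pixel columns grow to the right and rows downward; lengths in m; the calibration is good to about 2 mm. A picture is of the moment at which its call begins. camera_info takes no time and is no camera call.
- arm.sign_off(): hands the job in, once; it reports no verdict.
The state is a dict: "t": time; "joints": joint angles; "qvel": joint speeds; "effort": joint torques, N m; "tool_pos": TCP position; "ee_rot": TCP orientation; "ft_force": force on the tool from outside, world axes, zero at the start; "moment": the same for the moment, N m; "opening": finger opening in m.
Only numpy, scipy, OpenCV 4.12 (cv2) and the standard library are available. Lean on these libraries where they do the work, as an engineer would, in place of code of your own. Each camera call takes 0.05 s, during which the arm holds its last target.

## Task

Take the bottle holder out of its rack, slide its rod down into the clamp on the post until the collar sits fully home on the clamp and the spring plunger has gripped the rod, with the cup pointing away from the post. Work it in gently, without forcing it. Then set the amber bottle upright in the holder's cup, leave it standing there and disturb nothing else.

Things in the scene. Friction and masses are not known exactly. Their poses are not given: they have to be found in the camera images.
- stand: Post screwed to the table: foot plate 140 x 80 x 8 mm, upright 20 mm steel tube. Origin on the table under the tube; x points level from tube to the clamp's bore, z up. The aluminium rod clamp on the tube (block 92 x 40 mm, 40 mm high) was tightened by hand at a height that is not measured: its flat top, the bore's mouth, lies 64 to 110 mm above the table and does not move.
- bore_foot (a point): Point on the foot plate (8 mm above the table) under the axis of the clamp's bore, 52 mm from the tube's axis; axes as the stand. It tells the bore's x and y, not its height. Vertical round bore, 17.5 mm, open at both ends. A spring plunger with a round 8 mm nose stands 4 mm into the bore from the +x side, 24 mm below the mouth; its black knob is outside the block.
- tube_top (a point): Top centre of the post's 20 mm tube, 112 mm above the table, so 2 to 48 mm higher than the clamp's mouth: the holder's cup has to stay clear of it.
- holder_grip (a point): Loose bottle holder, 0.26 kg: steel rod, collar, grey grip, arm and plastic cup. Point on the rod's axis in the middle of the round grip (20 mm diameter, 23 mm up and down from here). z up the rod, x towards the cup. The collar (30 mm diameter, 8 mm thick) has its underside 63 mm below here; in the rack it rests on the rack's top, fully home it rests on the clamp's mouth.
- holder_foot (a point): Lower end of the rod, 107 mm below holder_grip, 44 mm below the collar's underside; axes as holder_grip. Rod 16 mm, its last 10 mm tapered to 6 mm. Groove 8 mm wide, 2.5 mm deep, its middle 23 mm under the collar; the plunger springs into it when the collar is home. Pushing past the plunger takes 5 to 10 N; the stop is hard; once in the groove it holds the rod against a light tug.
- holder_cup (a point): Centre of the inner floor of the holder's white cup, 64 mm along the holder's x from the rod's axis, 45 mm below holder_grip. Cup inside 53 mm diameter and 32 mm deep, outside 59 mm; underside 49 mm, rim 13 mm below holder_grip. A level arm 6 mm thick, 41 to 47 mm below holder_grip, joins it to the rod. Axes as the holder.
- rack: Fixed white rack, 100 x 80 mm, 56 mm high, a 20 mm hole in its top in which the holder stands. Origin under its centre.
- bottle_mid (a point): Loose amber bottle with a screw cap, 105 mm tall, 0.1 to 0.2 kg, standing on the table. Point on its axis half-way up, 52.5 mm above its underside; z up. Body 44 mm diameter up to 62 mm height, then a shoulder to the neck at 74 mm; cap 25 mm diameter, 24 mm high, its middle 40.5 mm above this point.
- jar: Bystander: closed glass jar, 72 mm diameter, 85 mm tall; origin at the centre of its underside.
- bowl: Bystander: white bowl, 110 mm diameter, 45 mm high; origin at the centre of its underside.
- tub: Bystander: plastic tub with lid, 76 x 106 x 50 mm (x, y, z); origin at the centre of its underside.
Things that resemble listed ones, but are neither listed nor needed, are in the scene too. Leave any green or red look-alike of the part that bears holder_grip alone.

How it is judged:
By the outcome, as a careful person would: the job done as asked, in the order asked, and still so for the second after the job is handed in, with the robot touching nothing.
It also fails if it takes over 72 s, if anything falls off the work surface, if the arm or the gripper's body presses on something with over 40 N, if the wrist force passes 120 N, or if a joint passes its speed limit or range.

## Working session

There is one attempt and no reset: what is moved stays moved. The work goes in short steps, Python scripts to look and compute and a shell command to move; the robot and the scene stay as the last step left them, time stands still between calls to the robot, and variables do not carry over. Pictures are saved under pics/ and viewed, and the job is handed in when it is done.

```bash
ls; mkdir -p pics; python3 - <<'E'
from cell import monitor, viewer, arm
import cv2, numpy as np
np.set_printoptions(precision=4,suppress=True)
for n in("side","top"):
    p,d=viewer.camera(n); i=viewer.camera_info(n)
    cv2.imwrite(f"pics/{n}0.png",cv2.resize(p[:,:,::-1],(800,600),interpolation=cv2.INTER_CUBIC)); np.savez(f"{n}0.npz",p=p,d=d)
    print(n,i,(d>0).mean())
print(monitor.state())
E
```

```text
pics
side {'K': array([[487.4376,   0.    , 258.72  ],
       [  0.    , 487.4376, 201.7716],
       [  0.    ,   0.    ,   1.    ]]), 'extrinsics': array([[-0.89  , -0.4559, -0.007 ,  0.4733],
       [ 0.2659, -0.5314,  0.8043, -0.2377],
       [-0.3704,  0.714 ,  0.5942, -1.1799],
       [ 0.    ,  0.    ,  0.    ,  1.    ]])} 0.9959360758463541
top {'K': array([[364.4442,   0.    , 260.9658],
       [  0.    , 364.4442, 193.4257],
       [  0.    ,   0.    ,   1.    ]]), 'extrinsics': array([[ 0.0083, -0.9998, -0.0204, -0.0246],
       [ 0.9944,  0.0061,  0.1058, -0.5296],
       [-0.1056, -0.0212,  0.9942, -1.1635],
       [ 0.    ,  0.    ,  0.    ,  1.    ]])} 0.9960428873697916
{'t': 0.1, 'joints': array([-1.4276,  0.3512,  1.6524,  0.    ,  1.1391, -0.0846]), 'qvel': array([-0.0006, -0.002 , -0.0014,  0.0002,  0.0006, -0.0007]), 'effort': array([ -0.    , -49.803 , -28.5706,   0.07  ,   0.0239,  -0.    ]), 'tool_pos': array([ 0.1242, -0.5356,  0.3023]), 'ee_rot': array([[ 0.9742,  0.2258, -0.0001],
       [ 0.2258, -0.9742,  0.001 ],
       [ 0.0001, -0.0011, -1.    ]]), 'ft_force': array([-0.3762,  0.7588, -0.078 ]), 'moment': array([-0.0176,  0.0156,  0.0306]), 'opening': 0.09276354204574545}
```

View pics/side0.png

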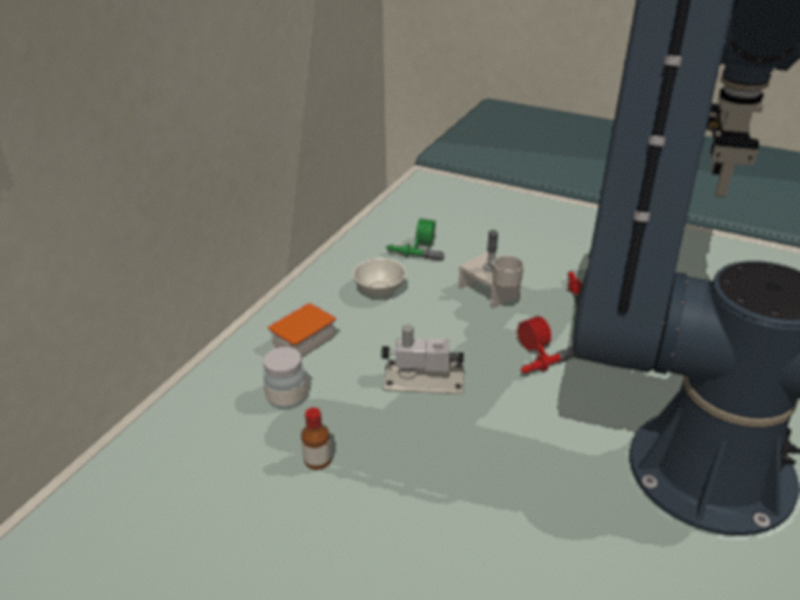

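View pics/top0.png

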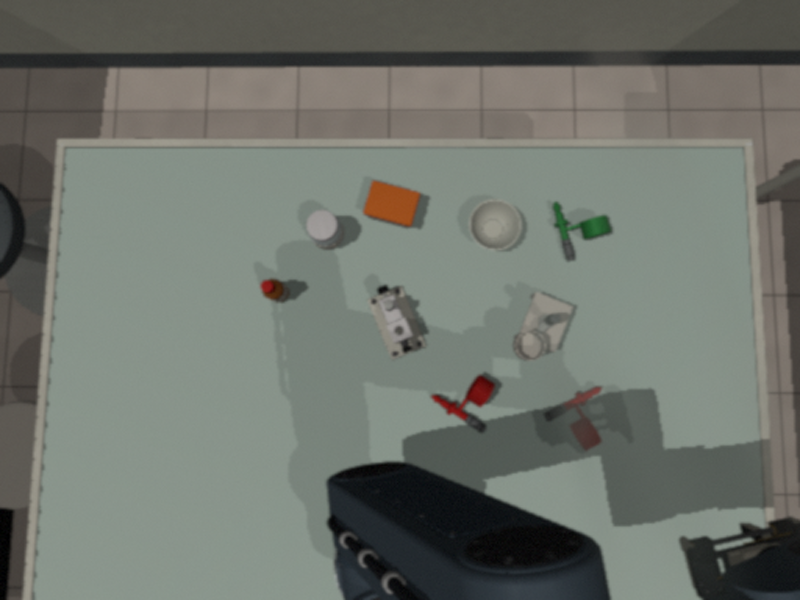

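Side view: holder in the rack (490,265), stand (425,360) and bottle (315,440). I'll get close-ups and world coordinates from depth.

```bash
cat > h.py <<'E'
import numpy as np, cv2
from cell import monitor, viewer, arm
np.set_printoptions(precision=4,suppress=True)
def world(n,d):
    i=viewer.camera_info(n);K=i["K"];E=i["extrinsics"]
    v,u=np.mgrid[:d.shape[0],:d.shape[1]]
    x=(u-K[0,2])/K[0,0]*d; y=(v-K[1,2])/K[1,1]*d
    c=np.stack([x,-y,-d],-1)
    return (c-E[:3,3])@E[:3,:3]
def ray(n,u,v):
    i=viewer.camera_info(n);K=i["K"];E=i["extrinsics"]
    c=np.array([(u-K[0,2])/K[0,0],-(v-K[1,2])/K[1,1],-1])
    return -E[:3,:3].T@E[:3,3], E[:3,:3].T@c
def onz(n,u,v,z):
    o,r=ray(n,u,v); return o+r*(z-o[2])/r[2]
def tri(a,b):
    o1,r1=ray("side",*a);o2,r2=ray("top",*b)
    s=np.linalg.lstsq(np.c_[r1,-r2],o2-o1,rcond=None)[0]
    p,q=o1+s[0]*r1,o2+s[1]*r2
    return (p+q)/2,np.linalg.norm(p-q)
def proj(n,p):
    i=viewer.camera_info(n);K=i["K"];E=i["extrinsics"]
    c=E[:3,:3]@np.asarray(p)+E[:3,3]
    return np.array([K[0,0]*c[0]/-c[2]+K[0,2],K[1,1]*-c[1]/-c[2]+K[1,2]])
def grab(tag):
    for n in("side","top"):
        p,d=viewer.camera(n); np.savez(f"{n}{tag}.npz",p=p,d=d)
def crop(n,tag,u0,v0,w,h,s,out):
    p=np.load(f"{n}{tag}.npz")["p"][v0:v0+h,u0:u0+w,::-1]
    cv2.imwrite("pics/"+out,cv2.resize(p,None,fx=s,fy=s,interpolation=cv2.INTER_CUBIC))
E
python3 - <<'E'
from h import *
crop("side","0",160,130,190,180,4,"s1.png")
crop("top","0",150,110,250,190,3.2,"t1.png") if 0 else crop("top","0",150,110,250,180,3,"t1.png")
for n in("side","top"):
    d=np.load(n+"0.npz")["d"]; W=world(n,d)
    for u,v in ([(200,298),(180,290),(230,280),(315,150)] if n=="side" else [(150,220),(300,250),(200,180)]): print(n,u,v,W[v,u])
E
```

```text
side 200 298 [0.5477 0.2797 0.0105]
side 180 290 [0.6117 0.2728 0.001 ]
side 230 280 [0.518  0.1869 0.0007]
side 315 150 [ 0.4862 -0.2889  0.1398]
top 150 220 [0.4411 0.3484 0.0045]
top 300 250 [ 0.3486 -0.1465  0.0408]
top 200 180 [ 0.5772  0.186  -0.0015]
```

View pics/s1.png

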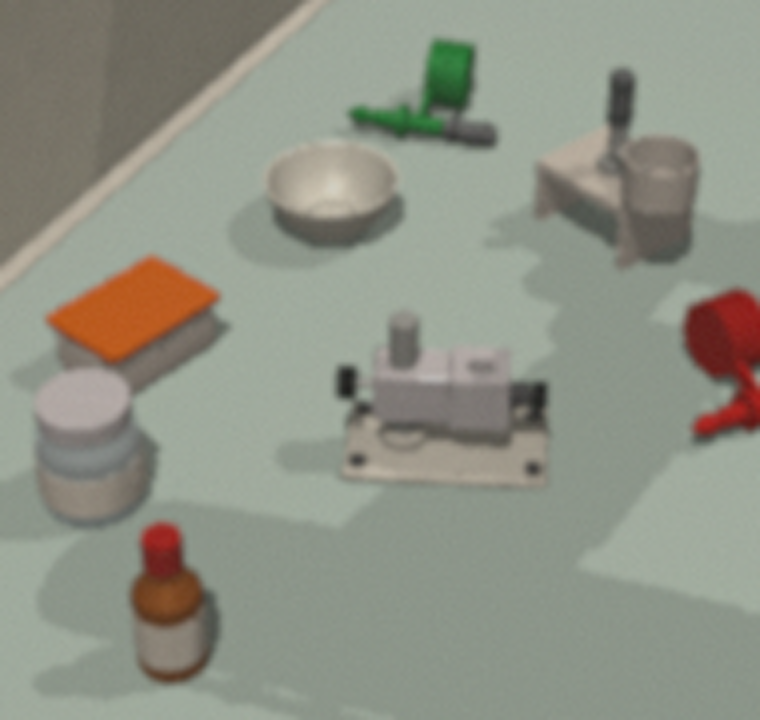

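View pics/t1.png

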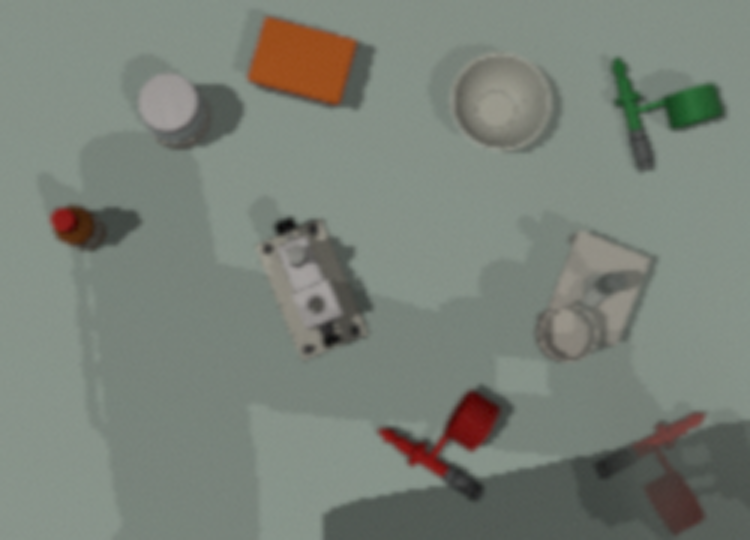

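```bash
python3 - <<'E'
from h import *
S=lambda x,y:((x+.5)/4-.5+160,(y+.5)/4-.5+130)
T=lambda x,y:((x+.5)/3-.5+150,(y+.5)/3-.5+110)
print("bore",tri(S(482,366),T(316,304)))
print("tube side z.112",onz("side",*S(404,319),.112), "top",onz("top",*T(296,249),.112))
print("grip top z.142 side",onz("side",*S(622,74),.142),"top",onz("top",*T(634,279),.142))
print("cup rim side",onz("side",*S(660,158),.106),"top",onz("top",*T(565,332),.106))
print("cap top",tri(S(162,531),T(65,217)), onz("side",*S(162,531),.105),onz("top",*T(65,217),.105))
D={n:world(n,np.load(n+"0.npz")["d"]) for n in("side","top")}
def reg(n,c,r,z0,z1):
    W=D[n];m=(np.hypot(W[...,0]-c[0],W[...,1]-c[1])<r)&(W[...,2]>z0)&(W[...,2]<z1); return W[m]
b=tri(S(482,366),T(316,304))[0]
for n in D:
    print(n,"table bias",np.median(reg(n,(.5,.15),.05,-.02,.02)[:,2]))
    P=reg(n,b,.04,.05,.13); print("clamp z hist",np.histogram(P[:,2],np.arange(.05,.13,.005)))
    h=onz("side",*S(622,74),.142)
    P=reg(n,h,.03,.1,.17); print(len(P),P.mean(0),P[:,2].max())
    P=reg(n,h,.12,.045,.062);print("rack",len(P),np.median(P,0))
    c=onz("top",*T(65,217),.105); P=reg(n,c,.03,.07,.12);print("cap",P.mean(0),P.max(0))
E
```

```text
bore (array([ 0.469 , -0.0038,  0.0733]), np.float64(0.001183139120975943))
tube side z.112 [0.5159 0.0183 0.112 ] top [0.5229 0.0158 0.112 ]
grip top z.142 side [ 0.4888 -0.2959  0.142 ] top [ 0.4922 -0.3166  0.142 ]
cup rim side [ 0.4381 -0.2515  0.106 ] top [ 0.4413 -0.2556  0.106 ]
cap top (array([0.5553, 0.2544, 0.1035]), np.float64(0.0005605892867418502)) [0.554  0.2556 0.105 ] [0.5553 0.2541 0.105 ]
side table bias 0.0002941295561450519
clamp z hist (array([ 47,  51,  46,  31, 110,  95,   2,   0,   0,   0,   0,   0,   0,
         0,   0]), array([0.05 , 0.055, 0.06 , 0.065, 0.07 , 0.075, 0.08 , 0.085, 0.09 ,
       0.095, 0.1  , 0.105, 0.11 , 0.115, 0.12 , 0.125]))
87 [ 0.4877 -0.2927  0.1251] 0.14463965108748988
rack 268 [ 0.5108 -0.2788  0.0557]
cap [0.5501 0.2636 0.0911] [0.5657 0.2771 0.1083]
top table bias 0.0006310418123795044
clamp z hist (array([  6,  24,  10,   2,  93, 107,   1,   0,   0,   0,   0,   0,   0,
         0,   0]), array([0.05 , 0.055, 0.06 , 0.065, 0.07 , 0.075, 0.08 , 0.085, 0.09 ,
       0.095, 0.1  , 0.105, 0.11 , 0.115, 0.12 , 0.125]))
53 [ 0.4887 -0.2948  0.1346] 0.1459940827506528
rack 584 [ 0.5011 -0.303   0.0563]
cap [0.5522 0.256  0.0951] [0.5697 0.2714 0.1104]
```

```bash
python3 - <<'E'
from h import *
def show(n,p,u0,v0,w,h,s,name,mask):
    m=mask[v0:v0+h,u0:u0+w]
    im=p[v0:v0+h,u0:u0+w,::-1].copy()
    im[m]=(255,0,255)
    return cv2.resize(im,None,fx=s,fy=s,interpolation=cv2.INTER_NEAREST)
ps=np.load("side0.npz")["p"];pt=np.load("top0.npz")["p"]
# grip
g=ps.max(2)<95; g2=np.zeros_like(g);g2[143:166,305:325]=g[143:166,305:325]
v,u=np.nonzero(g2);print("grip side",len(u),u.mean(),v.mean(),u.min(),u.max(),v.min(),v.max())
p=onz("side",u.mean(),v.mean(),.119);print("holder_grip",p)
# subpixel bore: weighted darkness
def dark(n,p,u0,v0,w,h,th):
    gI=cv2.cvtColor(p,cv2.COLOR_RGB2GRAY).astype(float)[v0:v0+h,u0:u0+w]
    print(gI.astype(int)); return
dark("side",ps,272,215,18,12,0); dark("top",pt,248,204,16,16,0)
a=cv2.resize(ps[130:180,290:350,::-1],None,fx=10,fy=10,interpolation=cv2.INTER_CUBIC);cv2.imwrite("pics/gs.png",a)
a=cv2.resize(pt[178:238,322:375,::-1],None,fx=10,fy=10,interpolation=cv2.INTER_CUBIC);cv2.imwrite("pics/gt.png",a)
a=cv2.resize(pt[178:232,230:280,::-1],None,fx=11,fy=11,interpolation=cv2.INTER_CUBIC);cv2.imwrite("pics/bt.png",a)
E
```

```text
grip side 67 314.8358208955224 155.1492537313433 312 317 149 162
holder_grip [ 0.4871 -0.2932  0.119 ]
[[167 167 168 169 167 167 166 166 166 167 167 167 168 166 166 166 166 166]
 [167 166 168 168 170 169 167 169 170 169 169 168 167 163 162 163 166 168]
 [164 166 168 170 171 171 170 172 172 172 170 164 160 158 156 159 164 165]
 [160 163 169 170 171 170 170 171 172 171 169 162 154 152 151 155 162 166]
 [157 159 169 170 168 163 158 159 160 158 157 154 152 152 151 157 164 168]
 [152 158 167 167 161 146 137 135 139 138 138 143 148 153 153 158 164 164]
 [151 157 167 167 154 134 121 124 123 121 122 136 145 152 153 157 165 167]
 [153 158 166 168 158 141 128 124 123 125 125 134 144 151 154 156 165 164]
 [157 161 168 167 166 156 145 139 135 136 138 144 148 152 152 154 160 162]
 [158 158 165 167 165 162 152 146 143 145 147 151 150 151 150 144 150 149]
 [141 144 152 154 154 152 146 142 143 142 143 146 146 145 139 126 119 116]
 [119 128 133 134 136 135 133 130 131 130 129 128 128 130 121 106  88  82]]
[[157 159 160 158 157 150 144 140 145 152 149 126  96  81  80  80]
 [153 155 155 152 148 142 145
[... 276 characters left out ...]
 121 145 156 153 134 101  80]
 [151 157 159 151 128  97  79  76  80 101 134 153 155 140 111  85]
 [144 150 153 145 118  88  78  78  78  93 126 150 156 149 125  92]
 [140 143 145 138 119  93  85  78  78  96 126 146 151 149 134 103]
 [139 140 141 139 131 116 102  88  89 109 132 143 145 144 135 115]
 [138 139 141 142 141 134 121 113 118 131 140 143 141 136 131 114]
 [136 138 140 141 143 141 139 138 140 140 142 137 129 121 109  95]
 [137 137 139 140 144 142 143 143 142 136 128 113  97  87  83  78]
 [137 137 137 142 144 141 138 135 128 111  89  69  62  74  80  78]
 [136 136 137 138 137 132 121 105  89  71  57  44  53  80  90  81]
 [136 137 137 135 128 119 111 101  79  57  49  44  48  73  87  84]]
```

View pics/gs.png

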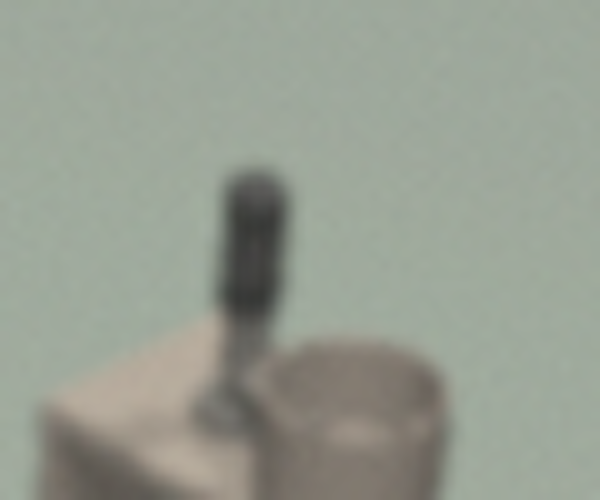

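View pics/gt.png

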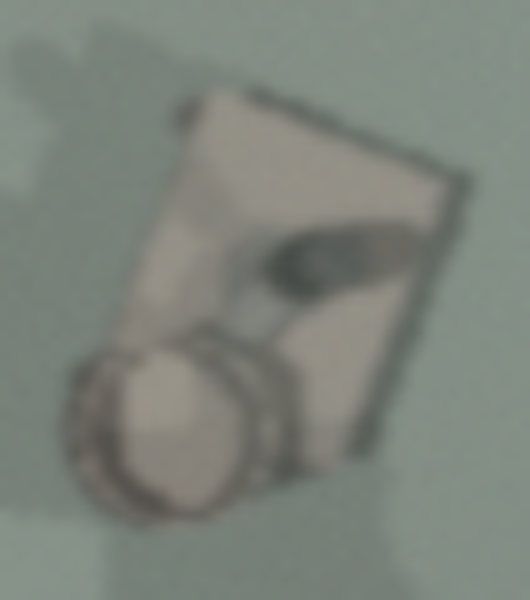

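View pics/bt.png

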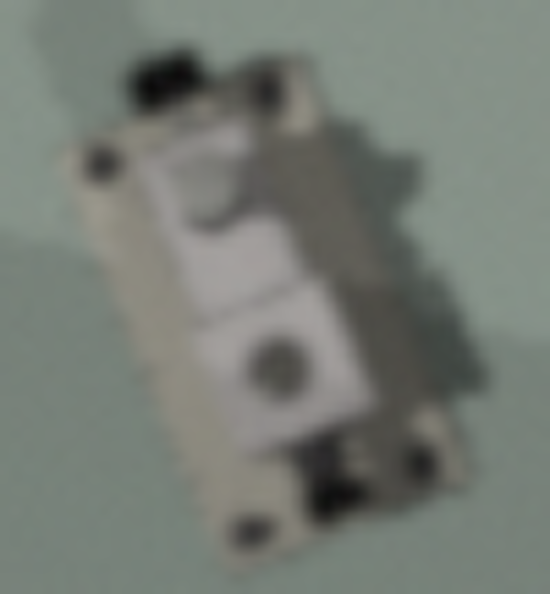

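The grip is clear in the side crop at (250,245). In the top crop the four foot screws sit at (100,165), (268,85), (420,462) and (252,530), and the bore is at (280,367).

```bash
python3 - <<'E'
from h import *
B=lambda x,y:((x+.5)/11-.5+230,(y+.5)/11-.5+178)
G=lambda x,y:((x+.5)/10-.5+322,(y+.5)/10-.5+178)
pts=np.array([onz("top",*B(*p),.010) for p in [(100,165),(268,85),(420,462),(252,530)]])
print(pts); l=(pts[2]+pts[3]-pts[0]-pts[1])/2; print("stand x dir",np.degrees(np.arctan2(l[1],l[0])),np.linalg.norm(l),"centre",pts.mean(0))
w=(pts[1]-pts[0]+pts[2]-pts[3])/2; print("perp",np.degrees(np.arctan2(w[1],w[0])))
# dark centroids of the bore
ps=np.load("side0.npz")["p"];pt=np.load("top0.npz")["p"]
def cen(p,u0,v0,w,h,th):
    g=cv2.cvtColor(p,cv2.COLOR_RGB2GRAY).astype(float)[v0:v0+h,u0:u0+w]; W=np.clip(th-g,0,None)
    v,u=np.mgrid[v0:v0+h,u0:u0+w]; return (u*W).sum()/W.sum(),(v*W).sum()/W.sum()
a=cen(ps,275,218,9,7,150);b=cen(pt,251,207,9,8,125);print(a,b,tri(a,b))
for z in(.073,.075,.077):print(z,onz("side",*a,z),onz("top",*b,z))
# clamp top plane depth
for n,c,pp in(("side",a,ps),("top",b,pt)):
    W=world(n,np.load(n+"0.npz")["d"]); m=(np.hypot(W[...,0]-.469,W[...,1]+.004)<.022)&(np.hypot(W[...,0]-.469,W[...,1]+.004)>.011)&(W[...,2]>.068)
    print(n,m.sum(),np.median(W[m][:,2]),W[m].mean(0))
# holder hypotheses in top view
for p in([.4875,-.2935,.142],[.4875,-.2935,.119],[.4875,-.2935,.096],[.4875,-.2935,.060]):
    q=proj("top",p); s=proj("side",p);print(p[2],"topcrop",(q+.5-[322,178])*10-.5,"sidecrop",(s+.5-[290,130])*10-.5)
print("cup floor top",onz("top",*G(180,428),.074),"rim",onz("top",*G(175,425),.106))
# jar bowl etc not needed. rack top corners
for p in[(215,92),(465,172),(345,470)]:print("rack corner",onz("top",*G(*p),.056))
i=viewer.camera_info("top");E=i["extrinsics"];print("cam",-E[:3,:3].T@E[:3,3])
E
```

```text
[[ 0.5342  0.0538  0.01  ]
 [ 0.5588  0.0033  0.01  ]
 [ 0.4454 -0.0434  0.01  ]
 [ 0.4247  0.0067  0.01  ]]
stand x dir -157.17583066407758 0.12094198405428098 centre [0.4908 0.0051 0.01  ]
perp -65.75141372422327
(np.float64(280.14105263157893), np.float64(221.54526315789474)) (np.float64(254.96374269005847), np.float64(211.13801169590644)) (array([ 0.4687, -0.0036,  0.072 ]), np.float64(0.0009869227763592957))
0.073 [ 0.4678 -0.0026  0.073 ] [ 0.4692 -0.0034  0.073 ]
0.075 [ 0.4668 -0.0003  0.075 ] [ 0.469  -0.0035  0.075 ]
0.077 [0.4657 0.0019 0.077 ] [ 0.4689 -0.0036  0.077 ]
side 92 0.07479354221978868 [ 0.4698 -0.0017  0.0746]
top 103 0.07526503231389758 [ 0.469  -0.0028  0.0751]
0.142 topcrop [315.6953 266.8072] sidecrop [256.7184 190.2831]
0.119 topcrop [297.9386 272.6741] sidecrop [252.0913 255.2747]
0.096 topcrop [280.9112 278.3001] sidecrop [247.5479 319.0921]
0.06 topcrop [255.6202 286.6565] sidecrop [240.5988 416.698 ]
cup floor top [ 0.4424 -0.2664  0.074 ] rim [ 0.4422 -0.2587  0.106 ]
rack corner [ 0.5498 -0.2825  0.056 ]
rack corner [ 0.5247 -0.361   0.056 ]
rack corner [ 0.4302 -0.3214  0.056 ]
cam [ 0.4039 -0.046   1.2122]
```

```bash
cat >> h.py <<'E'
def plan(g,xyaw=None,tilt0=True):
    """shift/turn (tool axes, mm/deg) to bring the grasp point to g with tool straight down, x axis at xyaw deg"""
    s=monitor.state();R=s["ee_rot"];p=s["tool_pos"]
    if xyaw is None: xyaw=np.degrees(np.arctan2(R[1,0],R[0,0]))
    a=np.radians(xyaw);Rt=np.array([[np.cos(a),np.sin(a),0],[np.sin(a),-np.cos(a),0],[0,0,-1.]])
    t=np.asarray(g)-Rt@[0,0,.065]
    print("t",s["t"],"grasp now",p+R@[0,0,.065],"xyaw",np.degrees(np.arctan2(R[1,0],R[0,0])),"F",s["ft_force"],"M",s["moment"],"open",s["opening"])
    print("shift mm",R.T@(t-p)*1e3,"turn deg",np.degrees(cv2.Rodrigues(R.T@Rt)[0].ravel()))
E
python3 -c "
from h import *
plan([.4885,-.296,.238],-40.6)"
```

```text
t 0.1 grasp now [ 0.1242 -0.5355  0.2373] xyaw 13.048579029562012 F [-0.3762  0.7588 -0.078 ] M [-0.0176  0.0156  0.0306] open 0.09276354204574545
shift mm [ 408.9855 -151.1265   -0.5369] turn deg [-0.0586  0.0228 53.6486]
```

```bash
python3 -m jog '[{"tx":0.037,"ty":-0.014,"rz":5},{"tx":0.074,"ty":-0.027,"rz":11},{"tx":0.111,"ty":-0.041,"rz":17},{"tx":0.148,"ty":-0.055,"rz":23},{"tx":0.185,"ty":-0.068,"rz":29},{"tx":0.222,"ty":-0.082,"rz":35},{"tx":0.259,"ty":-0.096,"rz":41},{"tx":0.296,"ty":-0.109,"rz":47},{"tx":0.333,"ty":-0.123,"rz":53.6},{"tx":0.370,"ty":-0.137,"rz":53.6}]'
python3 -c "
from h import *
plan([.4885,-.296,.122],-40.6)"
```

```text
t 0.1 grasp now [ 0.1242 -0.5355  0.2373] xyaw 13.048579029562012 F [-0.3762  0.7588 -0.078 ] M [-0.0176  0.0156  0.0306] open 0.09276354204574545
shift mm [ 408.9735 -151.0044  115.463 ] turn deg [-0.0586  0.0228 53.6486]validation failed for argument at $[0]...
```

```bash
python3 -m jog '[{"tx":0.037,"ty":-0.014,"tz":0,"rx":0,"ry":0,"rz":5,"gripper":-1},{"tx":0.074,"ty":-0.027,"tz":0,"rx":0,"ry":0,"rz":11,"gripper":-1},{"tx":0.111,"ty":-0.041,"tz":0,"rx":0,"ry":0,"rz":17,"gripper":-1},{"tx":0.148,"ty":-0.055,"tz":0,"rx":0,"ry":0,"rz":23,"gripper":-1},{"tx":0.185,"ty":-0.068,"tz":0,"rx":0,"ry":0,"rz":29,"gripper":-1},{"tx":0.222,"ty":-0.082,"tz":0,"rx":0,"ry":0,"rz":35,"gripper":-1},{"tx":0.259,"ty":-0.096,"tz":0,"rx":0,"ry":0,"rz":41,"gripper":-1},{"tx":0.296,"ty":-0.109,"tz":0,"rx":0,"ry":0,"rz":47,"gripper":-1},{"tx":0.333,"ty":-0.123,"tz":0,"rx":0,"ry":0,"rz":53.6,"gripper":-1},{"tx":0.370,"ty":-0.137,"tz":0,"rx":0,"ry":0,"rz":53.6,"gripper":-1}]'
python3 -c "
from h import *
plan([.4885,-.296,.122],-40.6)"
```

```text
t: 0.93
tool_pos: [0.4549, -0.3172, 0.3023]
ee_rot: [[0.755, -0.655, -0.0], [-0.655, -0.755, 0.001], [-0.001, -0.001, -1.0]]
ft_force: [0.0, -1.5, 0.3]
opening: 0.0932
t 0.9333 grasp now [ 0.4549 -0.3171  0.2373] xyaw -40.954951076875886 F [ 0.0226 -1.485   0.3269] M [ 0.0444  0.0097 -0.0636] open 0.09315057906883556
shift mm [ 11.5894 -37.928  115.294 ] turn deg [-0.0317  0.0629 -0.355 ]
```

```bash
python3 -m jog '[{"tx":0.006,"ty":-0.019,"tz":0,"rx":0,"ry":0,"rz":0,"gripper":-1},{"tx":0.0116,"ty":-0.038,"tz":0,"rx":0,"ry":0,"rz":-0.35,"gripper":-1},{"tx":0.0116,"ty":-0.038,"tz":0.01,"rx":0,"ry":0,"rz":-0.35,"gripper":-1},{"tx":0.0116,"ty":-0.038,"tz":0.03,"rx":0,"ry":0,"rz":-0.35,"gripper":-1},{"tx":0.0116,"ty":-0.038,"tz":0.05,"rx":0,"ry":0,"rz":-0.35,"gripper":-1},{"tx":0.0116,"ty":-0.038,"tz":0.07,"rx":0,"ry":0,"rz":-0.35,"gripper":-1},{"tx":0.0116,"ty":-0.038,"tz":0.09,"rx":0,"ry":0,"rz":-0.35,"gripper":-1},{"tx":0.0116,"ty":-0.038,"tz":0.105,"rx":0,"ry":0,"rz":-0.35,"gripper":-1},{"tx":0.0116,"ty":-0.038,"tz":0.115,"rx":0,"ry":0,"rz":-0.35,"gripper":-1},{"tx":0.0116,"ty":-0.038,"tz":0.115,"rx":0,"ry":0,"rz":-0.35,"gripper":-1}]'
python3 -c "
from h import *
plan([.4885,-.296,.122],-40.6)
grab('1'); crop('side','1',260,100,110,100,7,'s2.png')"
```

```text
t: 1.77
tool_pos: [0.4873, -0.2958, 0.185]
ee_rot: [[0.759, -0.651, -0.004], [-0.651, -0.759, 0.003], [-0.005, -0.0, -1.0]]
ft_force: [0.7, 0.0, 0.1]
opening: 0.0925
t 1.7667 grasp now [ 0.487  -0.2955  0.12  ] xyaw -40.63765298699791 F [0.7294 0.039  0.1355] M [ 0.0726 -0.0367  0.0103] open 0.09246083060419695
shift mm [ 1.0798 -0.6287 -2.0464] turn deg [-0.01    0.2914 -0.0377]
```

View pics/s2.png

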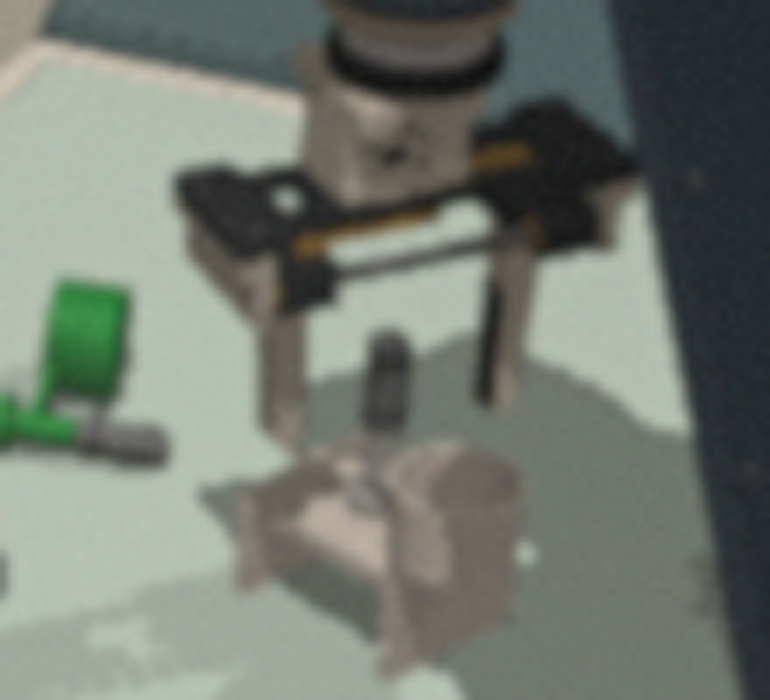

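The grip (385,380) stands midway between the fingers (285,370 and 505,330). Next I'll close lightly.

```bash
python3 -m jog '[{"tx":0.001,"ty":-0.0005,"tz":0,"rx":0,"ry":0.3,"rz":0,"gripper":0},{"tx":0.001,"ty":-0.0005,"tz":0,"rx":0,"ry":0.3,"rz":0,"gripper":0.2},{"tx":0.001,"ty":-0.0005,"tz":0,"rx":0,"ry":0.3,"rz":0,"gripper":0.3},{"tx":0.001,"ty":-0.0005,"tz":0,"rx":0,"ry":0.3,"rz":0,"gripper":0.4},{"tx":0.001,"ty":-0.0005,"tz":0,"rx":0,"ry":0.3,"rz":0,"gripper":0.5},{"tx":0.001,"ty":-0.0005,"tz":0,"rx":0,"ry":0.3,"rz":0,"gripper":0.6},{"tx":0.001,"ty":-0.0005,"tz":0,"rx":0,"ry":0.3,"rz":0,"gripper":0.7},{"tx":0.001,"ty":-0.0005,"tz":0,"rx":0,"ry":0.3,"rz":0,"gripper":0.8},{"tx":0.001,"ty":-0.0005,"tz":0,"rx":0,"ry":0.3,"rz":0,"gripper":0.9},{"tx":0.001,"ty":-0.0005,"tz":0,"rx":0,"ry":0.3,"rz":0,"gripper":1}]' 5
python3 -c "
from h import *
plan([.4885,-.296,.122],-40.6)"
```

```text
t: 2.7
tool_pos: [0.4894, -0.2965, 0.1874]
ee_rot: [[0.759, -0.651, 0.003], [-0.651, -0.759, -0.002], [0.004, -0.001, -1.0]]
ft_force: [-0.9, -0.7, -0.4]
opening: 0.0307
t 2.7 grasp now [ 0.4897 -0.2966  0.1224] xyaw -40.62216123176366 F [-0.8555 -0.6827 -0.4318] M [ 0.0024  0.0121 -0.052 ] open 0.030734647198482477
shift mm [-1.05   0.236  0.424] turn deg [-0.0299 -0.2222 -0.0221]
```

```bash
python3 -m jog '[{"tx":0,"ty":0,"tz":0,"rx":0,"ry":0,"rz":0,"gripper":1},{"tx":0,"ty":0,"tz":0,"rx":0,"ry":0,"rz":0,"gripper":1},{"tx":0,"ty":0,"tz":0,"rx":0,"ry":0,"rz":0,"gripper":1},{"tx":0,"ty":0,"tz":0,"rx":0,"ry":0,"rz":0,"gripper":1},{"tx":0,"ty":0,"tz":0,"rx":0,"ry":0,"rz":0,"gripper":1},{"tx":0,"ty":0,"tz":0,"rx":0,"ry":0,"rz":0,"gripper":1},{"tx":0,"ty":0,"tz":0,"rx":0,"ry":0,"rz":0,"gripper":1},{"tx":0,"ty":0,"tz":0,"rx":0,"ry":0,"rz":0,"gripper":1},{"tx":0,"ty":0,"tz":0,"rx":0,"ry":0,"rz":0,"gripper":1},{"tx":0,"ty":0,"tz":0,"rx":0,"ry":0,"rz":0,"gripper":1}]' 5
python3 -c "
from h import *
plan([.4885,-.296,.122],-40.6)
grab('2'); crop('side','2',270,110,90,85,8,'s3.png')"
```

```text
t: 3.53
tool_pos: [0.4894, -0.2965, 0.1874]
ee_rot: [[0.759, -0.651, 0.003], [-0.651, -0.759, -0.002], [0.004, -0.001, -1.0]]
ft_force: [-0.6, -0.1, 0.6]
opening: 0.0198
t 3.5333 grasp now [ 0.4896 -0.2966  0.1224] xyaw -40.62633250678959 F [-0.6041 -0.0766  0.6167] M [ 0.1429 -0.0442  0.0303] open 0.019789974731510562
shift mm [-1.0263  0.2088  0.4004] turn deg [-0.031  -0.2178 -0.0263]
```

View pics/s3.png

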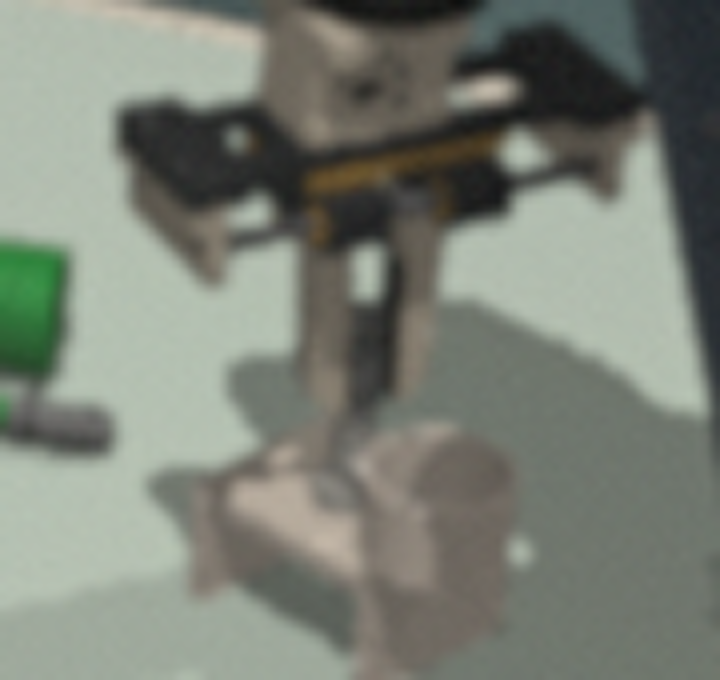

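```bash
python3 -m jog '[{"tx":0,"ty":0,"tz":0,"rx":0,"ry":0,"rz":0,"gripper":1},{"tx":0,"ty":0,"tz":0,"rx":0,"ry":0,"rz":0,"gripper":1},{"tx":0,"ty":0,"tz":-0.005,"rx":0,"ry":0,"rz":0,"gripper":1},{"tx":0,"ty":0,"tz":-0.02,"rx":0,"ry":0,"rz":0,"gripper":1},{"tx":0,"ty":0,"tz":-0.04,"rx":0,"ry":0,"rz":0,"gripper":1},{"tx":0,"ty":0,"tz":-0.06,"rx":0,"ry":0,"rz":0,"gripper":1},{"tx":0,"ty":0,"tz":-0.08,"rx":0,"ry":0,"rz":0,"gripper":1},{"tx":0,"ty":0,"tz":-0.1,"rx":0,"ry":0,"rz":0,"gripper":1},{"tx":0,"ty":0,"tz":-0.115,"rx":0,"ry":0,"rz":0,"gripper":1},{"tx":0,"ty":0,"tz":-0.13,"rx":0,"ry":0,"rz":0,"gripper":1}]' 50
python3 -c "
from h import *
plan([.4685,-.003,.25],22.8)"
```

```text
t: 4.47
tool_pos: [0.4888, -0.2961, 0.3185]
ee_rot: [[0.759, -0.651, 0.003], [-0.651, -0.759, -0.002], [0.004, -0.0, -1.0]]
ft_force: [0.2, 0.5, -3.1]
opening: 0.0197
t 4.4667 grasp now [ 0.489  -0.2963  0.2535] xyaw -40.62479350619403 F [ 0.2498  0.532  -3.1041] M [ 0.0416  0.0118 -0.0407] open 0.01974506819576741
shift mm [-206.2669 -209.2508    2.8295] turn deg [  0.0982  -0.2123 -63.4247]
```

```bash
python3 -m jog '[{"tx":-0.010,"ty":-0.010,"tz":0,"rx":0,"ry":0,"rz":-4,"gripper":1},{"tx":-0.030,"ty":-0.030,"tz":0,"rx":0,"ry":0,"rz":-11,"gripper":1},{"tx":-0.055,"ty":-0.056,"tz":0,"rx":0,"ry":0,"rz":-18,"gripper":1},{"tx":-0.082,"ty":-0.083,"tz":0,"rx":0,"ry":0,"rz":-25,"gripper":1},{"tx":-0.109,"ty":-0.110,"tz":0,"rx":0,"ry":0,"rz":-32,"gripper":1},{"tx":-0.136,"ty":-0.138,"tz":0,"rx":0,"ry":0,"rz":-39,"gripper":1},{"tx":-0.163,"ty":-0.165,"tz":0,"rx":0,"ry":0,"rz":-46,"gripper":1},{"tx":-0.186,"ty":-0.189,"tz":0,"rx":0,"ry":0,"rz":-53,"gripper":1},{"tx":-0.200,"ty":-0.203,"tz":0,"rx":0,"ry":0,"rz":-59,"gripper":1},{"tx":-0.206,"ty":-0.209,"tz":0,"rx":0,"ry":0,"rz":-63.5,"gripper":1}]' 50
python3 -c "
from h import *
grab('3')
plan([.4685,-.003,.25],22.8)
crop('side','3',215,120,110,130,4.5,'s4.png');crop('top','3',200,150,130,110,6,'t4.png')"
```

```text
t: 5.3
tool_pos: [0.4678, -0.0008, 0.318]
ee_rot: [[0.918, 0.396, 0.003], [0.396, -0.918, -0.002], [0.002, 0.003, -1.0]]
ft_force: [0.6, 0.3, -3.1]
opening: 0.0198
t 5.4 grasp now [ 0.4684 -0.0023  0.253 ] xyaw 23.07703188654133 F [-0.2432 -1.0272 -2.8015] M [-0.0454 -0.0643  0.0173] open 0.01895887171872372
shift mm [-0.0579  0.9236  2.9926] turn deg [ 0.1717 -0.1129  0.2769]
```

View pics/s4.png

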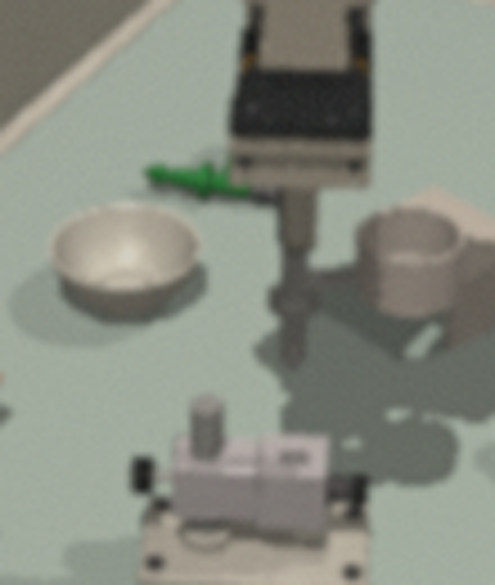

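View pics/t4.png

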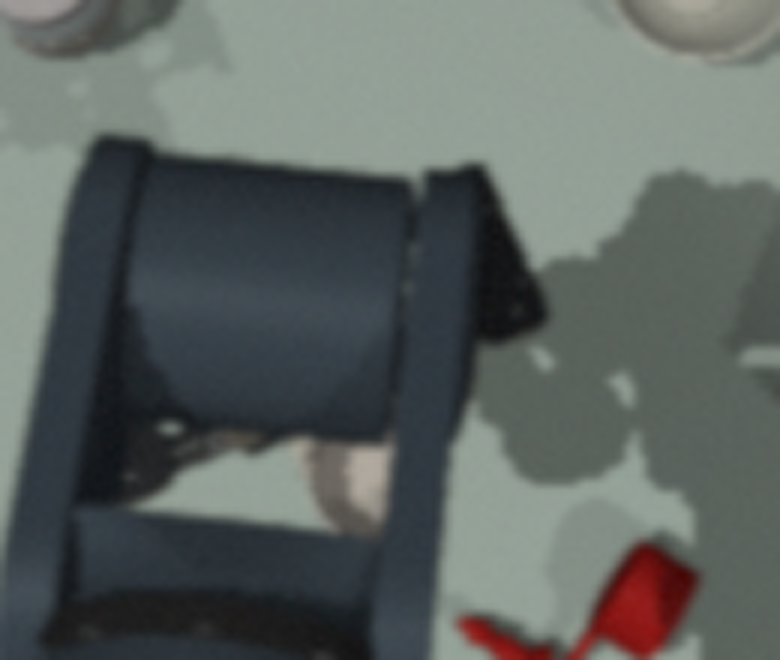

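```bash
python3 - <<'E'
from h import *
C=lambda q:(q+.5-[215,120])*4.5-.5
I=lambda x,y:((x+.5)/4.5-.5+215,(y+.5)/4.5-.5+120)
gx,gy,gz=.4684,-.0023,.2496
for dz in(0,-.040,-.055,-.063,-.107): print(dz,C(proj("side",[gx,gy,gz+dz])))
print("bore",C(proj("side",[.4685,-.003,.0745])))
print("rim",onz("side",*I(410,236),gz-.013), "cup dir hyp", [gx+.064*np.cos(np.radians(203)),gy+.064*np.sin(np.radians(203))])
d=np.load("side3.npz");W=world("side",d["d"]);
for z0,z1 in((.145,.155),(.155,.165),(.165,.18),(.19,.198),(.205,.225)):
    m=(np.hypot(W[...,0]-gx,W[...,1]-gy)<.03)&(W[...,2]>z0)&(W[...,2]<z1); v,u=np.nonzero(m)
    print(z0,m.sum(),W[m].mean(0),W[m].min(0),W[m].max(0), "px",C(np.array([u.mean(),v.mean()])))
m=(np.hypot(W[...,0]-(gx-.059),W[...,1]-(gy-.025))<.045)&(W[...,2]>.19)&(W[...,2]<.245)
print("cup",m.sum(),W[m].mean(0),W[m].min(0),W[m].max(0))
P=W[m&(W[...,2]<.232)];
A=np.c_[2*P[:,:2],np.ones(len(P))];s=np.linalg.lstsq(A,(P[:,:2]**2).sum(1),rcond=None)[0];print("circle",s[:2],np.sqrt(s[2]+s[0]**2+s[1]**2))
g=cv2.cvtColor(d["p"],cv2.COLOR_RGB2GRAY)
for v in(177,180,184,187,190,193,196,198,200,202): print(v,g[v,270:292])
E
```

```text
0 [299.7407 208.2517]
-0.04 [298.284  268.7221]
-0.055 [297.7521 290.8005]
-0.063 [297.4716 302.4463]
-0.107 [295.9661 364.9403]
bore [294.1004 456.0461]
rim [ 0.4105 -0.0223  0.2366] cup dir hyp [np.float64(0.4094876893790438), np.float64(-0.027306792223313506)]
0.145 7 [0.4678 0.0051 0.1508] [ 0.4629 -0.0008  0.1453] [0.4737 0.0087 0.1539] px [291.6786 360.4643]
0.155 23 [0.4679 0.0056 0.1594] [ 0.462  -0.0056  0.1554] [0.4775 0.0122 0.1644] px [291.5109 348.837 ]
0.165 25 [0.4671 0.0071 0.1734] [0.4609 0.0015 0.1664] [0.4749 0.0109 0.1798] px [292.09 330.61]
0.19 57 [0.4682 0.008  0.1946] [ 0.4538 -0.009   0.1903] [0.4836 0.0194 0.1978] px [290.3026 300.1711]
0.205 85 [0.4596 0.0005 0.2117] [ 0.4394 -0.0165  0.2052] [0.4752 0.0119 0.225 ] px [310.45   272.0147]
cup 532 [ 0.4125 -0.0224  0.2204] [ 0.382  -0.0563  0.1998] [0.451  0.0088 0.2393]
circle [ 0.4133 -0.0243] 0.028315087834917672
177 [166 166 166 167 167 167 157 125  90  76  73  76  89 121 153 164 168 167
 168 167 162 161]
180 [167 167 164 166 168 168 158 123  87  78  78  80  83  93 101 106 102 100
  96  92  87  83]
184 [167 167 167 160 135 106  88  81  76  78  80  80  80  80  78  83  84  86
  84  84  84  84]
187 [166 167 167 156 126  91  75  79  84  86  86  84  85  78  74  77  80  85
  82  85  86  84]
190 [166 168 167 168 163 150 128 100  81  79  79  79  81  86  95  97 102  99
  94  88  85  85]
193 [166 169 165 162 154 140 119  94  80  80  80  79  83  95 102 103 105 103
 105 104 105 103]
196 [161 146 130 117 108 105  97  88  80  80  80  80  85  96 105 103 103 104
 104 104 103 104]
198 [161 137 114 104 103 102  99  86  80  83  85  80  85  96 104 106 103 104
 105 106 105 105]
200 [167 159 139 121 111 105 100  93  88  83  85  88  96 101 104 104 104 105
 105 103 104 106]
202 [168 168 165 161 150 131 113 103  99  96  96 100 103 107 107 103 104 105
 103 104 104 104]
```

The rod hangs vertical: collar at (290,300), foot at (291,362), cup pointing away from the post. It sits about 1.4 mm too far along tool +x. I'll correct that and descend close to the mouth.

```bash
python3 -m jog '[{"tx":-0.001,"ty":0.0005,"tz":0.005,"rx":0,"ry":0,"rz":0,"gripper":1},{"tx":-0.0014,"ty":0.0005,"tz":0.015,"rx":0,"ry":0,"rz":0,"gripper":1},{"tx":-0.0014,"ty":0.0005,"tz":0.025,"rx":0,"ry":0,"rz":0,"gripper":1},{"tx":-0.0014,"ty":0.0005,"tz":0.035,"rx":0,"ry":0,"rz":0,"gripper":1},{"tx":-0.0014,"ty":0.0005,"tz":0.045,"rx":0,"ry":0,"rz":0,"gripper":1},{"tx":-0.0014,"ty":0.0005,"tz":0.052,"rx":0,"ry":0,"rz":0,"gripper":1},{"tx":-0.0014,"ty":0.0005,"tz":0.057,"rx":0,"ry":0,"rz":0,"gripper":1},{"tx":-0.0014,"ty":0.0005,"tz":0.059,"rx":0,"ry":0,"rz":0,"gripper":1},{"tx":-0.0014,"ty":0.0005,"tz":0.059,"rx":0,"ry":0,"rz":0,"gripper":1},{"tx":-0.0014,"ty":0.0005,"tz":0.059,"rx":0,"ry":0,"rz":0,"gripper":1}]' 50
python3 -c "
from h import *
grab('4')
plan([.4685,-.003,.25],23)
crop('side','4',240,150,80,85,7,'s5.png')"
```

```text
t: 6.23
tool_pos: [0.4674, -0.0032, 0.2592]
ee_rot: [[0.92, 0.392, 0.003], [0.392, -0.92, -0.002], [0.002, 0.003, -1.0]]
ft_force: [0.2, 0.0, -2.1]
opening: 0.019
t 6.3333 grasp now [ 0.4677 -0.0033  0.1944] xyaw 23.083152949819517 F [-0.8802  0.2548 -3.8526] M [-0.0147 -0.0313  0.0114] open 0.019642288867810116
shift mm [  1.1906   0.4006 -55.6182] turn deg [ 0.1935 -0.1518  0.0829]
```

View pics/s5.png

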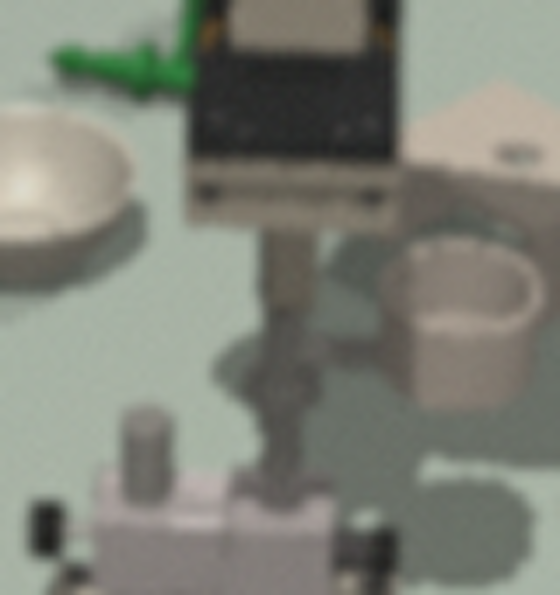

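The rod (283,440) lines up with the bore at (284,504). I'll ease in and check the forces.

```bash
python3 -m jog '[{"tx":0,"ty":0,"tz":0.003,"rx":0,"ry":0,"rz":0,"gripper":1},{"tx":0,"ty":0,"tz":0.006,"rx":0,"ry":0,"rz":0,"gripper":1},{"tx":0,"ty":0,"tz":0.008,"rx":0,"ry":0,"rz":0,"gripper":1},{"tx":0,"ty":0,"tz":0.009,"rx":0,"ry":0,"rz":0,"gripper":1},{"tx":0,"ty":0,"tz":0.010,"rx":0,"ry":0,"rz":0,"gripper":1},{"tx":0,"ty":0,"tz":0.011,"rx":0,"ry":0,"rz":0,"gripper":1},{"tx":0,"ty":0,"tz":0.012,"rx":0,"ry":0,"rz":0,"gripper":1},{"tx":0,"ty":0,"tz":0.013,"rx":0,"ry":0,"rz":0,"gripper":1},{"tx":0,"ty":0,"tz":0.014,"rx":0,"ry":0,"rz":0,"gripper":1},{"tx":0,"ty":0,"tz":0.014,"rx":0,"ry":0,"rz":0,"gripper":1}]' 50
python3 -c "
from h import *
plan([.4685,-.003,.25],23)"
```

```text
t: 7.17
tool_pos: [0.4675, -0.0033, 0.2452]
ee_rot: [[0.92, 0.392, 0.004], [0.392, -0.92, -0.002], [0.002, 0.003, -1.0]]
ft_force: [0.8, -0.1, -3.1]
opening: 0.0194
t 7.1667 grasp now [ 0.4677 -0.0034  0.1802] xyaw 23.081276710932592 F [ 0.8165 -0.0809 -3.0772] M [-0.0389 -0.0189  0.027 ] open 0.01935316629801822
shift mm [  1.2365   0.4034 -69.7773] turn deg [ 0.1893 -0.1432  0.081 ]
```

```bash
python3 -m jog '[{"tx":0,"ty":0,"tz":0.001,"rx":0,"ry":0,"rz":0,"gripper":1},{"tx":0,"ty":0,"tz":0.002,"rx":0,"ry":0,"rz":0,"gripper":1},{"tx":0,"ty":0,"tz":0.003,"rx":0,"ry":0,"rz":0,"gripper":1},{"tx":0,"ty":0,"tz":0.0035,"rx":0,"ry":0,"rz":0,"gripper":1},{"tx":0,"ty":0,"tz":0.004,"rx":0,"ry":0,"rz":0,"gripper":1},{"tx":0,"ty":0,"tz":0.0045,"rx":0,"ry":0,"rz":0,"gripper":1},{"tx":0,"ty":0,"tz":0.005,"rx":0,"ry":0,"rz":0,"gripper":1},{"tx":0,"ty":0,"tz":0.0055,"rx":0,"ry":0,"rz":0,"gripper":1},{"tx":0,"ty":0,"tz":0.006,"rx":0,"ry":0,"rz":0,"gripper":1},{"tx":0,"ty":0,"tz":0.006,"rx":0,"ry":0,"rz":0,"gripper":1}]' 50
python3 -c "
from h import *
plan([.4685,-.003,.25],23)
grab('5');crop('side','5',240,150,80,85,7,'s6.png')"
```

```text
t: 8.0
tool_pos: [0.4675, -0.0034, 0.2391]
ee_rot: [[0.92, 0.392, 0.004], [0.392, -0.92, -0.002], [0.002, 0.004, -1.0]]
ft_force: [1.8, -1.2, -3.1]
opening: 0.0194
t 8.0 grasp now [ 0.4677 -0.0036  0.1741] xyaw 23.085576135162444 F [ 1.8037 -1.2104 -3.1264] M [-0.6207 -0.0245 -0.0298] open 0.019404966832278707
shift mm [  1.2748   0.2923 -75.8775] turn deg [ 0.2067 -0.1323  0.0853]
```

View pics/s6.png

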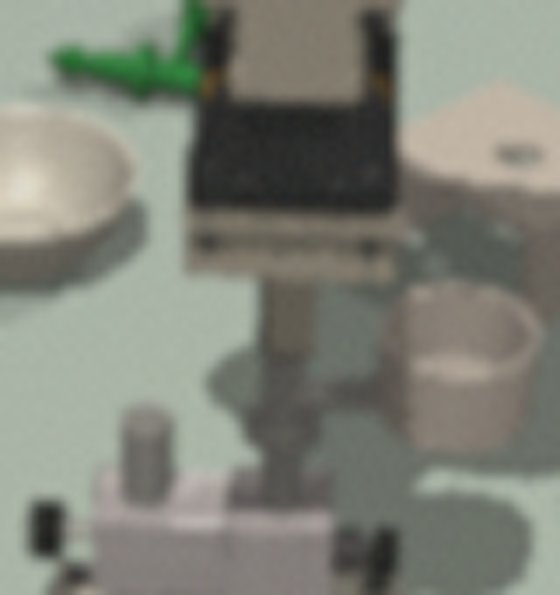

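Moment Mx shows a light push (about 3 N) toward -y: the rod touches the bore's +y wall. I'll shift 1 mm along tool +y and continue.

```bash
python3 -m jog '[{"tx":0,"ty":0.0005,"tz":0,"rx":0,"ry":0,"rz":0,"gripper":1},{"tx":0,"ty":0.001,"tz":0,"rx":0,"ry":0,"rz":0,"gripper":1},{"tx":0,"ty":0.001,"tz":0.0005,"rx":0,"ry":0,"rz":0,"gripper":1},{"tx":0,"ty":0.001,"tz":0.001,"rx":0,"ry":0,"rz":0,"gripper":1},{"tx":0,"ty":0.001,"tz":0.0015,"rx":0,"ry":0,"rz":0,"gripper":1},{"tx":0,"ty":0.001,"tz":0.002,"rx":0,"ry":0,"rz":0,"gripper":1},{"tx":0,"ty":0.001,"tz":0.0025,"rx":0,"ry":0,"rz":0,"gripper":1},{"tx":0,"ty":0.001,"tz":0.003,"rx":0,"ry":0,"rz":0,"gripper":1},{"tx":0,"ty":0.001,"tz":0.0035,"rx":0,"ry":0,"rz":0,"gripper":1},{"tx":0,"ty":0.001,"tz":0.004,"rx":0,"ry":0,"rz":0,"gripper":1}]' 50
python3 -c "
from h import *
plan([.4685,-.003,.25],23)"
```

```text
t: 8.93
tool_pos: [0.4679, -0.0043, 0.2351]
ee_rot: [[0.92, 0.392, 0.004], [0.392, -0.92, -0.002], [0.002, 0.003, -1.0]]
ft_force: [-0.2, -0.2, -2.5]
opening: 0.0194
t 8.9333 grasp now [ 0.4681 -0.0044  0.1701] xyaw 23.08184519528875 F [-0.1998 -0.2487 -2.5055] M [-0.0896  0.0159  0.0197] open 0.019432634650065665
shift mm [  1.2663  -0.6727 -79.9071] turn deg [ 0.1995 -0.1338  0.0816]
```

```bash
python3 -m jog '[{"tx":0,"ty":0.0002,"tz":0.001,"rx":0,"ry":0,"rz":0,"gripper":1},{"tx":0,"ty":0.0002,"tz":0.002,"rx":0,"ry":0,"rz":0,"gripper":1},{"tx":0,"ty":0.0002,"tz":0.003,"rx":0,"ry":0,"rz":0,"gripper":1},{"tx":0,"ty":0.0002,"tz":0.004,"rx":0,"ry":0,"rz":0,"gripper":1},{"tx":0,"ty":0.0002,"tz":0.005,"rx":0,"ry":0,"rz":0,"gripper":1},{"tx":0,"ty":0.0002,"tz":0.0055,"rx":0,"ry":0,"rz":0,"gripper":1},{"tx":0,"ty":0.0002,"tz":0.006,"rx":0,"ry":0,"rz":0,"gripper":1},{"tx":0,"ty":0.0002,"tz":0.0065,"rx":0,"ry":0,"rz":0,"gripper":1},{"tx":0,"ty":0.0002,"tz":0.007,"rx":0,"ry":0,"rz":0,"gripper":1},{"tx":0,"ty":0.0002,"tz":0.0075,"rx":0,"ry":0,"rz":0,"gripper":1}]' 50
python3 -c "
from h import *
plan([.4685,-.003,.25],23)"
```

```text
t: 9.77
tool_pos: [0.468, -0.0045, 0.2276]
ee_rot: [[0.92, 0.392, 0.004], [0.392, -0.92, -0.002], [0.002, 0.004, -1.0]]
ft_force: [-0.3, 0.9, -3.5]
opening: 0.0192
t 9.7667 grasp now [ 0.4682 -0.0047  0.1626] xyaw 23.08537126401183 F [-0.2644  0.8986 -3.5332] M [-0.0432  0.0214 -0.0091] open 0.01923216084510405
shift mm [  1.2625  -0.8758 -87.4209] turn deg [ 0.2018 -0.1364  0.0851]
```

```bash
python3 -m jog '[{"tx":0,"ty":0,"tz":0.001,"rx":0,"ry":0,"rz":0,"gripper":1},{"tx":0,"ty":0,"tz":0.002,"rx":0,"ry":0,"rz":0,"gripper":1},{"tx":0,"ty":0,"tz":0.003,"rx":0,"ry":0,"rz":0,"gripper":1},{"tx":0,"ty":0,"tz":0.004,"rx":0,"ry":0,"rz":0,"gripper":1},{"tx":0,"ty":0,"tz":0.005,"rx":0,"ry":0,"rz":0,"gripper":1},{"tx":0,"ty":0,"tz":0.006,"rx":0,"ry":0,"rz":0,"gripper":1},{"tx":0,"ty":0,"tz":0.0065,"rx":0,"ry":0,"rz":0,"gripper":1},{"tx":0,"ty":0,"tz":0.007,"rx":0,"ry":0,"rz":0,"gripper":1},{"tx":0,"ty":0,"tz":0.0075,"rx":0,"ry":0,"rz":0,"gripper":1},{"tx":0,"ty":0,"tz":0.008,"rx":0,"ry":0,"rz":0,"gripper":1}]' 50
python3 -c "
from h import *
plan([.4685,-.003,.25],23)"
```

```text
t: 10.6
tool_pos: [0.4681, -0.0045, 0.2196]
ee_rot: [[0.92, 0.392, 0.004], [0.392, -0.92, -0.002], [0.003, 0.004, -1.0]]
ft_force: [-0.2, 0.4, -0.1]
opening: 0.0194
t 10.6 grasp now [ 0.4684 -0.0047  0.1546] xyaw 23.0832835528987 F [-0.1843  0.4411 -0.102 ] M [ 0.0293 -0.0645 -0.0031] open 0.019395121212182512
shift mm [  1.2206  -0.9116 -95.3561] turn deg [ 0.2095 -0.1508  0.083 ]
```

```bash
python3 -m jog '[{"tx":0,"ty":0,"tz":0.0005,"rx":0,"ry":0,"rz":0,"gripper":1},{"tx":0,"ty":0,"tz":0.001,"rx":0,"ry":0,"rz":0,"gripper":1},{"tx":0,"ty":0,"tz":0.0015,"rx":0,"ry":0,"rz":0,"gripper":1},{"tx":0,"ty":0,"tz":0.002,"rx":0,"ry":0,"rz":0,"gripper":1},{"tx":0,"ty":0,"tz":0.0025,"rx":0,"ry":0,"rz":0,"gripper":1},{"tx":0,"ty":0,"tz":0.003,"rx":0,"ry":0,"rz":0,"gripper":1},{"tx":0,"ty":0,"tz":0.0035,"rx":0,"ry":0,"rz":0,"gripper":1},{"tx":0,"ty":0,"tz":0.004,"rx":0,"ry":0,"rz":0,"gripper":1},{"tx":0,"ty":0,"tz":0.0045,"rx":0,"ry":0,"rz":0,"gripper":1},{"tx":0,"ty":0,"tz":0.005,"rx":0,"ry":0,"rz":0,"gripper":1}]' 50
python3 -c "
from h import *
plan([.4685,-.003,.25],23)
grab('6');crop('side','6',240,160,80,80,7,'s7.png')"
```

```text
t: 11.43
tool_pos: [0.4681, -0.0046, 0.2145]
ee_rot: [[0.92, 0.392, 0.004], [0.392, -0.92, -0.002], [0.003, 0.004, -1.0]]
ft_force: [-0.5, 0.6, -0.3]
opening: 0.0192
t 11.4333 grasp now [ 0.4684 -0.0047  0.1495] xyaw 23.081443146559057 F [-0.4572  0.5808 -0.3483] M [ 0.1709  0.0269 -0.0205] open 0.019223832725665614
shift mm [   1.2031   -0.9251 -100.4647] turn deg [ 0.2091 -0.1501  0.0812]
```

View pics/s7.png

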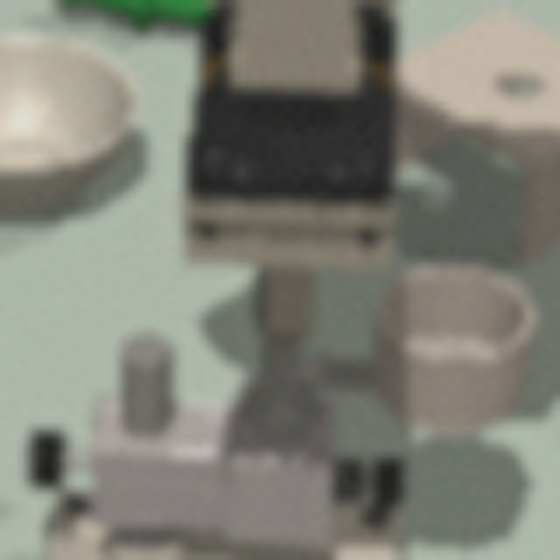

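```bash
python3 -m jog '[{"tx":0,"ty":0,"tz":0.0006,"rx":0,"ry":0,"rz":0,"gripper":1},{"tx":0,"ty":0,"tz":0.0012,"rx":0,"ry":0,"rz":0,"gripper":1},{"tx":0,"ty":0,"tz":0.0018,"rx":0,"ry":0,"rz":0,"gripper":1},{"tx":0,"ty":0,"tz":0.0024,"rx":0,"ry":0,"rz":0,"gripper":1},{"tx":0,"ty":0,"tz":0.003,"rx":0,"ry":0,"rz":0,"gripper":1},{"tx":0,"ty":0,"tz":0.0035,"rx":0,"ry":0,"rz":0,"gripper":1},{"tx":0,"ty":0,"tz":0.004,"rx":0,"ry":0,"rz":0,"gripper":1},{"tx":0,"ty":0,"tz":0.0045,"rx":0,"ry":0,"rz":0,"gripper":1},{"tx":0,"ty":0,"tz":0.005,"rx":0,"ry":0,"rz":0,"gripper":1},{"tx":0,"ty":0,"tz":0.005,"rx":0,"ry":0,"rz":0,"gripper":1}]' 50
python3 -c "
from h import *
plan([.4685,-.003,.25],23)"
```

```text
t: 12.37
tool_pos: [0.468, -0.0045, 0.2092]
ee_rot: [[0.92, 0.392, 0.003], [0.392, -0.92, -0.002], [0.002, 0.003, -1.0]]
ft_force: [0.7, 0.4, -3.1]
opening: 0.0197
t 12.3667 grasp now [ 0.4682 -0.0047  0.1442] xyaw 23.085239384157862 F [ 0.6512  0.4031 -3.1235] M [ 0.085  -0.3309  0.0506] open 0.019725413825975275
shift mm [   1.2934   -0.8662 -105.8252] turn deg [ 0.1982 -0.126   0.085 ]
```

The resistance has vanished, so the plunger is at the groove's edge. I'll take the last ~3 mm in small steps.

```bash
python3 -m jog '[{"tx":0,"ty":0,"tz":0.0003,"rx":0,"ry":0,"rz":0,"gripper":1},{"tx":0,"ty":0,"tz":0.0006,"rx":0,"ry":0,"rz":0,"gripper":1},{"tx":0,"ty":0,"tz":0.0009,"rx":0,"ry":0,"rz":0,"gripper":1},{"tx":0,"ty":0,"tz":0.0012,"rx":0,"ry":0,"rz":0,"gripper":1},{"tx":0,"ty":0,"tz":0.0014,"rx":0,"ry":0,"rz":0,"gripper":1},{"tx":0,"ty":0,"tz":0.0016,"rx":0,"ry":0,"rz":0,"gripper":1},{"tx":0,"ty":0,"tz":0.0018,"rx":0,"ry":0,"rz":0,"gripper":1},{"tx":0,"ty":0,"tz":0.002,"rx":0,"ry":0,"rz":0,"gripper":1},{"tx":0,"ty":0,"tz":0.0022,"rx":0,"ry":0,"rz":0,"gripper":1},{"tx":0,"ty":0,"tz":0.0022,"rx":0,"ry":0,"rz":0,"gripper":1}]' 50
python3 -c "
from h import *
plan([.4685,-.003,.25],23)"
```

```text
t: 13.2
tool_pos: [0.468, -0.0046, 0.2069]
ee_rot: [[0.92, 0.392, 0.003], [0.392, -0.92, -0.002], [0.002, 0.003, -1.0]]
ft_force: [0.5, 1.0, -5.1]
opening: 0.0191
t 13.2 grasp now [ 0.4682 -0.0047  0.1419] xyaw 23.07991480506463 F [ 0.5301  0.9642 -5.128 ] M [ 0.1698 -0.4297 -0.0316] open 0.019051059933456283
shift mm [   1.3316   -0.8871 -108.1021] turn deg [ 0.1958 -0.1184  0.0797]
```

```bash
python3 -m jog '[{"tx":0,"ty":0,"tz":0.0002,"rx":0,"ry":0,"rz":0,"gripper":1},{"tx":0,"ty":0,"tz":0.0004,"rx":0,"ry":0,"rz":0,"gripper":1},{"tx":0,"ty":0,"tz":0.0006,"rx":0,"ry":0,"rz":0,"gripper":1},{"tx":0,"ty":0,"tz":0.0008,"rx":0,"ry":0,"rz":0,"gripper":1},{"tx":0,"ty":0,"tz":0.0009,"rx":0,"ry":0,"rz":0,"gripper":1},{"tx":0,"ty":0,"tz":0.001,"rx":0,"ry":0,"rz":0,"gripper":1},{"tx":0,"ty":0,"tz":0.0011,"rx":0,"ry":0,"rz":0,"gripper":1},{"tx":0,"ty":0,"tz":0.0012,"rx":0,"ry":0,"rz":0,"gripper":1},{"tx":0,"ty":0,"tz":0.0012,"rx":0,"ry":0,"rz":0,"gripper":1},{"tx":0,"ty":0,"tz":0.0012,"rx":0,"ry":0,"rz":0,"gripper":1}]' 50
python3 -c "
from h import *
plan([.4685,-.003,.25],23)"
```

```text
t: 14.03
tool_pos: [0.4682, -0.0046, 0.2063]
ee_rot: [[0.92, 0.392, 0.004], [0.392, -0.92, -0.002], [0.003, 0.004, -1.0]]
ft_force: [-0.9, 1.3, 8.1]
opening: 0.0195
t 14.0333 grasp now [ 0.4684 -0.0047  0.1413] xyaw 23.086076669649007 F [-0.8891  1.2935  8.144 ] M [ 0.3297  0.2734 -0.0276] open 0.019548547866064275
shift mm [   1.2009   -0.9122 -108.7253] turn deg [ 0.2126 -0.1553  0.0858]
```

Force rose to +8 N, a hard stop, at an implied collar height of 74.9 mm against a measured mouth of 74.5–75 mm. I'll check the picture and ease off slightly as a light tug.

```bash
python3 -m jog '[{"tx":0,"ty":0,"tz":-0.0005,"rx":0,"ry":0,"rz":0,"gripper":1},{"tx":0,"ty":0,"tz":-0.0006,"rx":0,"ry":0,"rz":0,"gripper":1},{"tx":0,"ty":0,"tz":-0.0006,"rx":0,"ry":0,"rz":0,"gripper":1},{"tx":0,"ty":0,"tz":-0.0006,"rx":0,"ry":0,"rz":0,"gripper":1},{"tx":0,"ty":0,"tz":-0.0006,"rx":0,"ry":0,"rz":0,"gripper":1},{"tx":0,"ty":0,"tz":-0.0006,"rx":0,"ry":0,"rz":0,"gripper":1},{"tx":0,"ty":0,"tz":-0.0006,"rx":0,"ry":0,"rz":0,"gripper":1},{"tx":0,"ty":0,"tz":-0.0006,"rx":0,"ry":0,"rz":0,"gripper":1},{"tx":0,"ty":0,"tz":-0.0006,"rx":0,"ry":0,"rz":0,"gripper":1},{"tx":0,"ty":0,"tz":-0.0006,"rx":0,"ry":0,"rz":0,"gripper":1}]' 50
python3 -c "
from h import *
plan([.4685,-.003,.25],23)
grab('7');crop('side','7',240,160,80,80,7,'s8.png')"
```

```text
t: 14.87
tool_pos: [0.4681, -0.0046, 0.2068]
ee_rot: [[0.92, 0.392, 0.004], [0.392, -0.92, -0.002], [0.002, 0.004, -1.0]]
ft_force: [0.1, -0.5, -6.5]
opening: 0.0192
t 14.8667 grasp now [ 0.4683 -0.0047  0.1418] xyaw 23.086782653921397 F [ 0.146  -0.4921 -6.4662] M [-0.0308 -0.1355 -0.013 ] open 0.019161515850952892
shift mm [   1.2674   -0.882  -108.2317] turn deg [ 0.2076 -0.1376  0.0865]
```

View pics/s8.png

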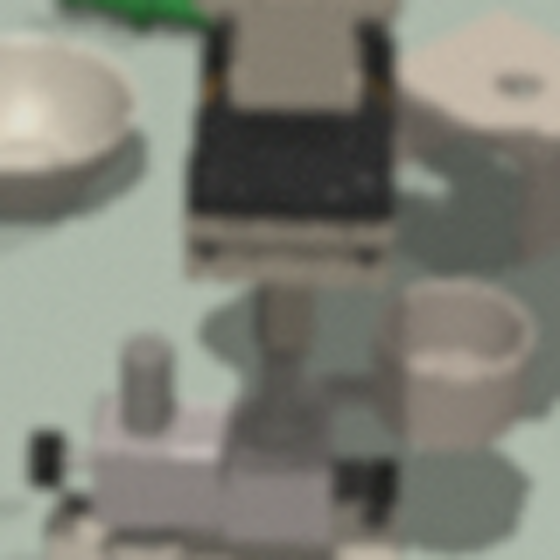

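The collar sits on the clamp (280,440) and the tug is resisted by about 4 N beyond the weight, so the plunger holds. I'll press lightly back home and release.

```bash
python3 -m jog '[{"tx":0,"ty":0,"tz":0.0003,"rx":0,"ry":0,"rz":0,"gripper":1},{"tx":0,"ty":0,"tz":0.0006,"rx":0,"ry":0,"rz":0,"gripper":1},{"tx":0,"ty":0,"tz":0.0008,"rx":0,"ry":0,"rz":0,"gripper":1},{"tx":0,"ty":0,"tz":0.0009,"rx":0,"ry":0,"rz":0,"gripper":1},{"tx":0,"ty":0,"tz":0.0009,"rx":0,"ry":0,"rz":0,"gripper":1},{"tx":0,"ty":0,"tz":0.0009,"rx":0,"ry":0,"rz":0,"gripper":0.5},{"tx":0,"ty":0,"tz":0.0009,"rx":0,"ry":0,"rz":0,"gripper":0},{"tx":0,"ty":0,"tz":0.0009,"rx":0,"ry":0,"rz":0,"gripper":-0.3},{"tx":0,"ty":0,"tz":0.0009,"rx":0,"ry":0,"rz":0,"gripper":-0.3},{"tx":0,"ty":0,"tz":0.0009,"rx":0,"ry":0,"rz":0,"gripper":-0.3}]' 50
python3 -c "
from h import *
plan([.4685,-.003,.25],23)"
```

```text
t: 15.8
tool_pos: [0.4681, -0.0046, 0.2058]
ee_rot: [[0.92, 0.392, 0.004], [0.392, -0.92, -0.002], [0.002, 0.004, -1.0]]
ft_force: [-0.2, -0.7, -0.5]
opening: 0.0456
t 15.8 grasp now [ 0.4683 -0.0048  0.1408] xyaw 23.084877586582067 F [-0.2209 -0.6729 -0.4906] M [-0.0228  0.0154  0.063 ] open 0.045558236162587556
shift mm [   1.2578   -0.9224 -109.1579] turn deg [ 0.208  -0.1383  0.0846]
```

```bash
python3 -m jog '[{"tx":0,"ty":0,"tz":-0.01,"rx":0,"ry":0,"rz":0,"gripper":-0.3},{"tx":0,"ty":0,"tz":-0.03,"rx":0,"ry":0,"rz":0,"gripper":-0.3},{"tx":0,"ty":0,"tz":-0.06,"rx":0,"ry":0,"rz":0,"gripper":-0.3},{"tx":0,"ty":0,"tz":-0.09,"rx":0,"ry":0,"rz":0,"gripper":-0.3},{"tx":0,"ty":-0.02,"tz":-0.12,"rx":0,"ry":0,"rz":0,"gripper":-0.3},{"tx":0.02,"ty":-0.05,"tz":-0.13,"rx":0,"ry":0,"rz":0,"gripper":-0.3},{"tx":0.05,"ty":-0.08,"tz":-0.13,"rx":0,"ry":0,"rz":0,"gripper":-0.3},{"tx":0.08,"ty":-0.11,"tz":-0.13,"rx":0,"ry":0,"rz":0,"gripper":-0.3},{"tx":0.11,"ty":-0.14,"tz":-0.13,"rx":0,"ry":0,"rz":0,"gripper":-0.3},{"tx":0.13,"ty":-0.165,"tz":-0.13,"rx":0,"ry":0,"rz":0,"gripper":-0.3}]' 50
python3 - <<'E'
from h import *
grab('8');crop('side','8',160,110,170,200,3,'s9.png');crop('top','8',150,110,200,150,4,'t9.png')
plan([.5548,.2545,.2],23)
T=lambda x,y:((x+.5)/3-.5+150,(y+.5)/3-.5+110)
print("jar",onz("top",*T(168,101),.085))
print("cap side again",[onz("side",*( (x+.5)/4-.5+160,(y+.5)/4-.5+130),z) for x,y,z in((162,531,.105),(162,548,.093))])
E
```

```text
t: 16.63
tool_pos: [0.5231, 0.201, 0.3365]
ee_rot: [[0.92, 0.392, 0.005], [0.392, -0.92, -0.002], [0.004, 0.004, -1.0]]
ft_force: [-0.0, 0.0, -0.4]
opening: 0.0606
t 16.7333 grasp now [0.5233 0.2021 0.2709] xyaw 23.29324697909367 F [-0.327  -0.3645 -0.1377] M [-0.0388 -0.025  -0.0295] open 0.06028059347626848
shift mm [ 49.6659 -35.6894  70.9354] turn deg [ 0.1761 -0.1823  0.293 ]
jar [0.6822 0.1545 0.085 ]
cap side again [array([0.554 , 0.2556, 0.105 ]), array([0.5539, 0.2575, 0.093 ])]
```

View pics/s9.png

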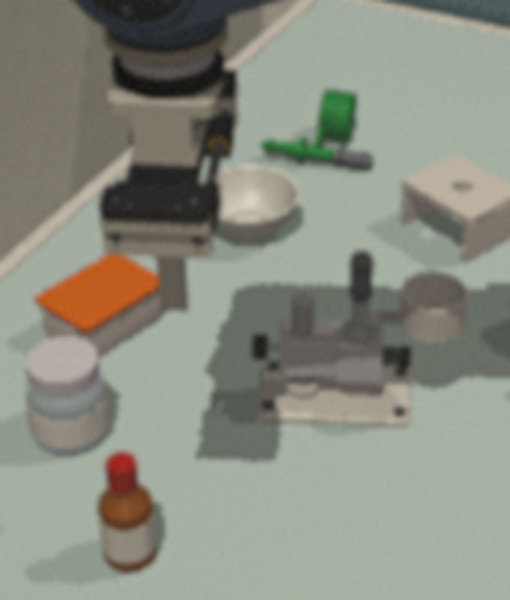

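View pics/t9.png

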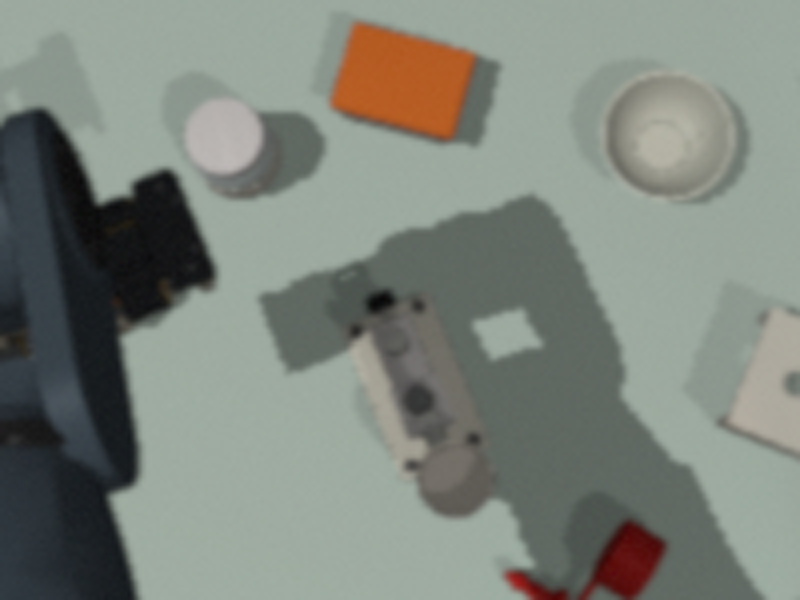

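The holder stands upright and home (side: grip at (360,275), cup at (432,305); top: cup at (456,480), pointing away from the tube). Next: measure the cup centre, then go to the bottle.

```bash
python3 - <<'E'
from h import *
T=lambda x,y:((x+.5)/4-.5+150,(y+.5)/4-.5+110)
S=lambda x,y:((x+.5)/3-.5+160,(y+.5)/3-.5+110)
crop('side','8',285,190,40,40,15,'c1.png');crop('top','8',240,195,40,50,12,'c2.png')
print("rim top",onz("top",*T(457,480),.125),"rim side",onz("side",*S(433,294),.125))
print("grip top",onz("top",*T(418,400),.161),"side",onz("side",*S(361,257),.161))
for n in("side","top"):
    W=world(n,np.load(n+"8.npz")["d"]);c=(.411,-.029)
    r=np.hypot(W[...,0]-c[0],W[...,1]-c[1]);m=(r<.036)&(W[...,2]>.112)&(W[...,2]<.14)
    P=W[m];A=np.c_[2*P[:,:2],np.ones(len(P))];s=np.linalg.lstsq(A,(P[:,:2]**2).sum(1),rcond=None)[0]
    print(n,len(P),"circle",s[:2],np.sqrt(s[2]+s[0]**2+s[1]**2),P[:,2].max(),"floor z",np.median(W[(r<.015)][:,2]))
    m=(np.hypot(W[...,0]-.47,W[...,1]+.004)<.02)&(W[...,2]>.12);print("grip",W[m].mean(0),W[m][:,2].max())
for q in ([.4698,-.0041,.161],[.4109,-.0291,.125]):
    print(((proj("top",q)+.5-[150,110])*4-.5),((proj("side",q)+.5-[160,110])*3-.5))
E
```

```text
rim top [ 0.4115 -0.0324  0.125 ] rim side [ 0.41   -0.0239  0.125 ]
grip top [ 0.4685 -0.0043  0.161 ] side [ 0.4689 -0.0002  0.161 ]
side 206 circle [ 0.4119 -0.0287] 0.028057212986153324 0.1279501878434853 floor z 0.0006667489548103285
grip [0.468  0.0027 0.1441] 0.16374926855447225
top 59 circle [ 0.412  -0.0295] 0.027798185564157737 0.1297517425073244 floor z 0.0937108969553218
grip [ 0.4689 -0.0033  0.1571] 0.16591930636530036
[417.7961 398.1575] [361.9718 254.4031]
[452.5393 480.7149] [434.3683 290.5334]
```

View pics/c1.png

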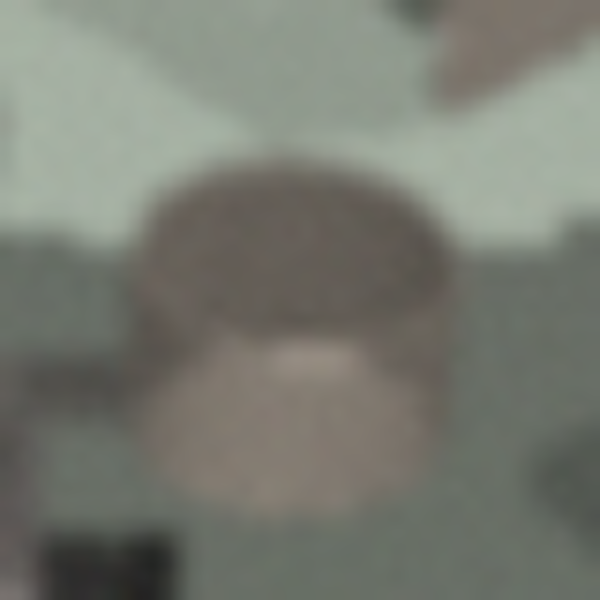

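View pics/c2.png

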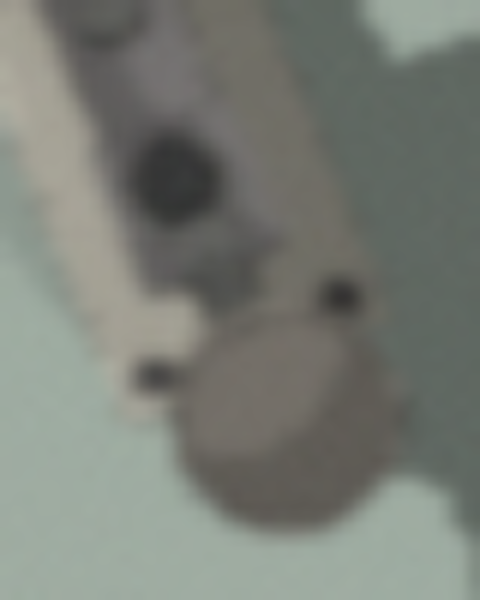

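```bash
python3 -m jog '[{"tx":0.025,"ty":-0.018,"tz":0,"rx":0,"ry":0,"rz":0,"gripper":-0.3},{"tx":0.0497,"ty":-0.036,"tz":0.01,"rx":0,"ry":0,"rz":0,"gripper":-0.3},{"tx":0.0497,"ty":-0.036,"tz":0.03,"rx":0,"ry":0,"rz":0,"gripper":-0.3},{"tx":0.0497,"ty":-0.036,"tz":0.06,"rx":0,"ry":0,"rz":0,"gripper":-0.3},{"tx":0.0497,"ty":-0.036,"tz":0.09,"rx":0,"ry":0,"rz":0,"gripper":-0.3},{"tx":0.0497,"ty":-0.036,"tz":0.115,"rx":0,"ry":0,"rz":0,"gripper":-0.3},{"tx":0.0497,"ty":-0.036,"tz":0.13,"rx":0,"ry":0,"rz":0,"gripper":-0.3},{"tx":0.0497,"ty":-0.036,"tz":0.14,"rx":0,"ry":0,"rz":0,"gripper":-0.3},{"tx":0.0497,"ty":-0.036,"tz":0.14,"rx":0,"ry":0,"rz":0,"gripper":-0.3},{"tx":0.0497,"ty":-0.036,"tz":0.14,"rx":0,"ry":0,"rz":0,"gripper":-0.3}]' 15
python3 - <<'E'
from h import *
grab('9');crop('side','9',150,180,100,140,4.2,'s10.png')
plan([.5548,.2550,.097],23)
E
```

```text
t: 17.57
tool_pos: [0.5552, 0.2544, 0.1968]
ee_rot: [[0.919, 0.395, 0.005], [0.395, -0.919, -0.001], [0.004, 0.003, -1.0]]
ft_force: [0.0, 0.0, 0.2]
opening: 0.0603
t 17.6667 grasp now [0.5559 0.2547 0.1325] xyaw 23.28696591629507 F [0.8871 0.7492 0.7184] M [-0.0156 -0.0084  0.0272] open 0.060584268378486
shift mm [-0.7258 -0.6467 35.4692] turn deg [ 0.1812 -0.3016  0.2865]
```

View pics/s10.png

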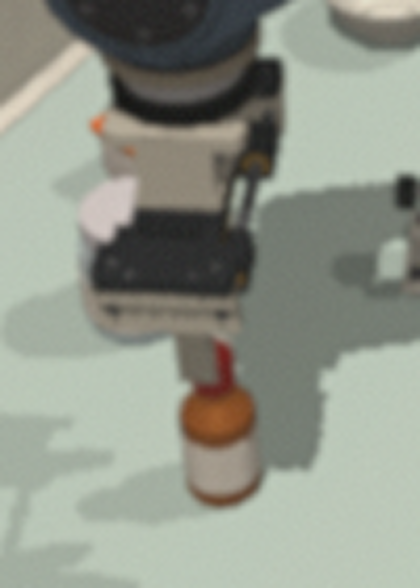

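```bash
python3 - <<'E'
from h import *
C=lambda q:(q+.5-[150,180])*4.2-.5
for z in(.0,.03,.093,.105):print(z,C(proj("side",[.5548,.2550,z])))
for z in(.113,.13,.15):
  for o in (-.03,-.047): print("near finger",z,o,C(proj("side",np.array([.5559,.2547,z])+o*np.array([.395,-.919,0]))))
p=np.load("side0.npz")["p"].astype(int)
red=(p[...,0]>p[...,1]*2.5)&(p[...,0]>80); red[:,:185]&=True
r=np.zeros_like(red);r[255:280,190:212]=red[255:280,190:212]
hs=cv2.cvtColor(p.astype(np.uint8),cv2.COLOR_RGB2HSV)
for v in (263,266,268,270): print(v,[tuple(p[v,u]) for u in range(194,208,1)][:0], hs[v,192:212,0],hs[v,192:212,1])
m=(hs[...,1]>150);m2=np.zeros_like(m);m2[255:302,185:220]=m[255:302,185:220]
for v in range(260,300,3):
    u=np.nonzero(m2[v])[0]; print(v,u.min() if len(u) else 0,u.max() if len(u) else 0,len(u))
p=np.load("side9.npz")["p"];hs=cv2.cvtColor(p,cv2.COLOR_RGB2HSV);m=hs[...,1]>150
for v in range(260,300,3):
    u=np.nonzero(m[v,185:225])[0]+185; print("now",v,u.min() if len(u) else 0,u.max() if len(u) else 0,len(u))
E
```

```text
0.0 [225.5662 477.0252]
0.03 [221.705  441.1298]
0.093 [213.2063 362.1211]
0.105 [211.5242 346.4839]
near finger 0.113 -0.03 [199.8983 372.9933]
near finger 0.113 -0.047 [194.558  395.2596]
near finger 0.13 -0.03 [197.3107 350.1707]
near finger 0.13 -0.047 [191.8884 372.3577]
near finger 0.15 -0.03 [194.2051 322.7793]
near finger 0.15 -0.047 [188.6837 344.8642]
263 [] [55 55 21  5  2  1  1  1  1  1  1  1  3  8 39 58 55 55 55 53] [ 21  19  29  88 154 194 199 202 202 202 201 193 144  62  18  20  21  19
  21  20]
266 [] [55 52 19  4  2  1  1  2  1  1  1  1  2  7 33 55 53 52 57 55] [ 19  19  31  94 171 199 201 198 200 194 200 189 156  68  20  19  20  19
  19  19]
268 [] [55 55 44 11  2  2  1  1  2  2  2  1  2  7 37 55 58 55 55 51] [ 20  22  20  55 135 180 185 183 183 174 183 178 154  70  18  19  20  20
  22  22]
270 [] [55 55 45 12  3  1  2  2  1  2  2  1  2  7 27 49 53 55 57 57] [ 19  21  22  48 125 177 183 184 180 186 185 177 162  85  21  19  20  19
  19  19]
260 0 0 0
263 196 203 8
266 196 204 9
269 197 204 8
272 197 205 9
275 195 208 14
278 194 209 16
281 195 208 14
284 197 204 8
287 0 0 0
290 0 0 0
293 0 0 0
296 0 0 0
299 0 0 0
now 260 0 0 0
now 263 202 203 2
now 266 203 203 1
now 269 203 204 2
now 272 201 205 5
now 275 195 208 14
now 278 194 209 16
now 281 194 208 15
now 284 197 204 8
now 287 0 0 0
now 290 0 0 0
now 293 0 0 0
now 296 0 0 0
now 299 0 0 0
```

Finger and cap agree with the predicted pixels (finger 198 vs 197, cap 212 vs 213). Descend and grip the cap.

```bash
python3 -m jog '[{"tx":-0.0005,"ty":-0.0006,"tz":0.01,"rx":0,"ry":0,"rz":0,"gripper":-0.3},{"tx":-0.0007,"ty":-0.0006,"tz":0.02,"rx":0,"ry":0,"rz":0,"gripper":-0.3},{"tx":-0.0007,"ty":-0.0006,"tz":0.029,"rx":0,"ry":0,"rz":0,"gripper":-0.3},{"tx":-0.0007,"ty":-0.0006,"tz":0.035,"rx":0,"ry":-0.3,"rz":0,"gripper":-0.3},{"tx":-0.0007,"ty":-0.0006,"tz":0.035,"rx":0,"ry":-0.3,"rz":0,"gripper":0.2},{"tx":-0.0007,"ty":-0.0006,"tz":0.035,"rx":0,"ry":-0.3,"rz":0,"gripper":0.6},{"tx":-0.0007,"ty":-0.0006,"tz":0.035,"rx":0,"ry":-0.3,"rz":0,"gripper":1},{"tx":-0.0007,"ty":-0.0006,"tz":0.035,"rx":0,"ry":-0.3,"rz":0,"gripper":1},{"tx":-0.0007,"ty":-0.0006,"tz":0.035,"rx":0,"ry":-0.3,"rz":0,"gripper":1},{"tx":-0.0007,"ty":-0.0006,"tz":0.035,"rx":0,"ry":-0.3,"rz":0,"gripper":1}]' 8
python3 -m jog '[{"tx":0,"ty":0,"tz":0,"rx":0,"ry":0,"rz":0,"gripper":1},{"tx":0,"ty":0,"tz":0,"rx":0,"ry":0,"rz":0,"gripper":1},{"tx":0,"ty":0,"tz":0,"rx":0,"ry":0,"rz":0,"gripper":1},{"tx":0,"ty":0,"tz":0,"rx":0,"ry":0,"rz":0,"gripper":1},{"tx":0,"ty":0,"tz":0,"rx":0,"ry":0,"rz":0,"gripper":1},{"tx":0,"ty":0,"tz":0,"rx":0,"ry":0,"rz":0,"gripper":1},{"tx":0,"ty":0,"tz":0,"rx":0,"ry":0,"rz":0,"gripper":1},{"tx":0,"ty":0,"tz":0,"rx":0,"ry":0,"rz":0,"gripper":1},{"tx":0,"ty":0,"tz":0,"rx":0,"ry":0,"rz":0,"gripper":1},{"tx":0,"ty":0,"tz":0,"rx":0,"ry":0,"rz":0,"gripper":1}]' 25
python3 -c "
from h import *
plan([.5548,.2550,.097],23)"
```

```text
t: 18.5
tool_pos: [0.555, 0.255, 0.1628]
ee_rot: [[0.919, 0.395, 0.002], [0.395, -0.919, -0.003], [0.001, 0.003, -1.0]]
ft_force: [-0.4, 0.5, 0.0]
opening: 0.0252
t: 19.33
tool_pos: [0.5549, 0.255, 0.1628]
ee_rot: [[0.919, 0.395, 0.002], [0.395, -0.919, -0.003], [0.001, 0.003, -1.0]]
ft_force: [0.1, -0.6, -2.0]
opening: 0.0243
t 19.3333 grasp now [0.5551 0.2548 0.0978] xyaw 23.28374343280774 F [ 0.0768 -0.61   -2.0183] M [-0.005   0.0144 -0.0692] open 0.024250744989281127
shift mm [-0.1348 -0.0345  0.7889] turn deg [ 0.1808 -0.0322  0.2837]
```

```bash
python3 -m jog '[{"tx":0,"ty":0,"tz":-0.005,"rx":0,"ry":0,"rz":0,"gripper":1},{"tx":0,"ty":0,"tz":-0.015,"rx":0,"ry":0,"rz":0,"gripper":1},{"tx":0,"ty":0,"tz":-0.03,"rx":0,"ry":0,"rz":0,"gripper":1},{"tx":0,"ty":0,"tz":-0.055,"rx":0,"ry":0,"rz":0,"gripper":1},{"tx":0,"ty":0,"tz":-0.08,"rx":0,"ry":0,"rz":0,"gripper":1},{"tx":0,"ty":0,"tz":-0.105,"rx":0,"ry":0,"rz":0,"gripper":1},{"tx":0,"ty":0,"tz":-0.13,"rx":0,"ry":0,"rz":0,"gripper":1},{"tx":0,"ty":0,"tz":-0.155,"rx":0,"ry":0,"rz":0,"gripper":1},{"tx":0,"ty":0,"tz":-0.175,"rx":0,"ry":0,"rz":0,"gripper":1},{"tx":0,"ty":0,"tz":-0.185,"rx":0,"ry":0,"rz":0,"gripper":1}]' 30
python3 -c "
from h import *
plan([.4112,-.0298,.283],23)"
```

```text
t: 20.17
tool_pos: [0.5549, 0.2557, 0.3517]
ee_rot: [[0.919, 0.395, 0.006], [0.395, -0.919, -0.001], [0.005, 0.003, -1.0]]
ft_force: [0.1, -0.6, -2.4]
opening: 0.0237
t 20.1667 grasp now [0.5553 0.2556 0.2867] xyaw 23.284871672648826 F [ 0.0674 -0.557  -2.3831] M [ 0.0164 -0.0394 -0.0223] open 0.02367676199073872
shift mm [-244.89    205.3848    3.1395] turn deg [ 0.1921 -0.3     0.2844]
```

```bash
python3 -m jog '[{"tx":-0.010,"ty":0.008,"tz":0,"rx":0,"ry":0,"rz":0,"gripper":1},{"tx":-0.030,"ty":0.025,"tz":0,"rx":0,"ry":0,"rz":0,"gripper":1},{"tx":-0.055,"ty":0.046,"tz":0,"rx":0,"ry":0,"rz":0,"gripper":1},{"tx":-0.080,"ty":0.067,"tz":0,"rx":0,"ry":0,"rz":0,"gripper":1},{"tx":-0.105,"ty":0.088,"tz":0,"rx":0,"ry":0,"rz":0,"gripper":1},{"tx":-0.130,"ty":0.109,"tz":0,"rx":0,"ry":0,"rz":0,"gripper":1},{"tx":-0.155,"ty":0.130,"tz":0,"rx":0,"ry":0,"rz":0,"gripper":1},{"tx":-0.175,"ty":0.147,"tz":0,"rx":0,"ry":0,"rz":0,"gripper":1},{"tx":-0.190,"ty":0.159,"tz":0,"rx":0,"ry":0,"rz":0,"gripper":1},{"tx":-0.200,"ty":0.168,"tz":0,"rx":0,"ry":0,"rz":0,"gripper":1}]' 30
python3 -c "
from h import *
plan([.4112,-.0298,.283],23)"
```

```text
t: 21.0
tool_pos: [0.4364, 0.021, 0.3514]
ee_rot: [[0.919, 0.394, 0.006], [0.394, -0.919, -0.001], [0.005, 0.003, -1.0]]
ft_force: [1.5, -0.2, -1.4]
opening: 0.0241
t 21.0 grasp now [0.4368 0.0209 0.2864] xyaw 23.231380947637977 F [ 1.4998 -0.1986 -1.4102] M [-0.0155  0.0017 -0.0002] open 0.024068442404220344
shift mm [-43.1992  36.6963   3.2903] turn deg [ 0.1982 -0.2843  0.2309]
```

```bash
python3 -m jog '[{"tx":-0.012,"ty":0.010,"tz":0,"rx":0,"ry":0,"rz":0,"gripper":1},{"tx":-0.026,"ty":0.022,"tz":0,"rx":0,"ry":0,"rz":0,"gripper":1},{"tx":-0.037,"ty":0.031,"tz":0,"rx":0,"ry":-0.1,"rz":0,"gripper":1},{"tx":-0.043,"ty":0.0367,"tz":0,"rx":0.1,"ry":-0.3,"rz":0,"gripper":1},{"tx":-0.0432,"ty":0.0367,"tz":0.008,"rx":0.1,"ry":-0.3,"rz":0,"gripper":1},{"tx":-0.0432,"ty":0.0367,"tz":0.020,"rx":0.1,"ry":-0.3,"rz":0,"gripper":1},{"tx":-0.0432,"ty":0.0367,"tz":0.032,"rx":0.1,"ry":-0.3,"rz":0,"gripper":1},{"tx":-0.0432,"ty":0.0367,"tz":0.042,"rx":0.1,"ry":-0.3,"rz":0,"gripper":1},{"tx":-0.0432,"ty":0.0367,"tz":0.048,"rx":0.1,"ry":-0.3,"rz":0,"gripper":1},{"tx":-0.0432,"ty":0.0367,"tz":0.050,"rx":0.1,"ry":-0.3,"rz":0,"gripper":1}]' 30
python3 -c "
from h import *
plan([.4112,-.0298,.20],23)
grab('10');crop('side','10',240,130,100,110,5.4,'s11.png');crop('top','10',225,170,80,80,7,'t11.png')"
```

```text
t: 21.83
tool_pos: [0.4113, -0.0294, 0.3001]
ee_rot: [[0.919, 0.395, -0.001], [0.395, -0.919, -0.001], [-0.002, 0.001, -1.0]]
ft_force: [-0.2, 0.7, -2.1]
opening: 0.0245
t 21.8333 grasp now [ 0.4112 -0.0295  0.2351] xyaw 23.249733228216588 F [-0.2269  0.7242 -2.1277] M [-0.0427 -0.0104 -0.0272] open 0.024499169649686063
shift mm [-0.2229  0.3033 35.1147] turn deg [0.0365 0.0959 0.2498]
```

View pics/s11.png

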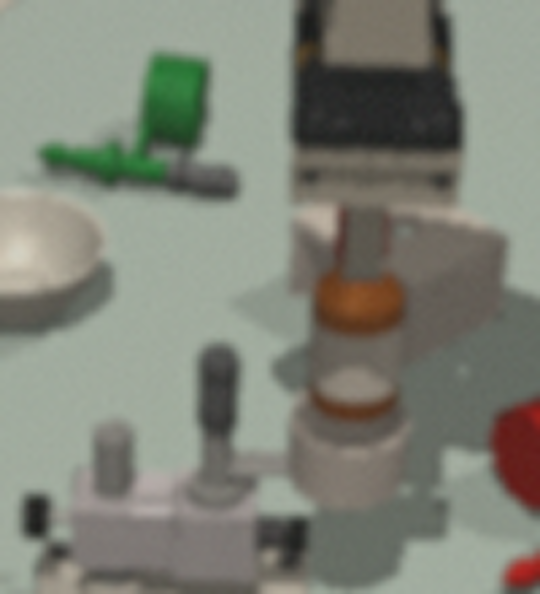

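View pics/t11.png

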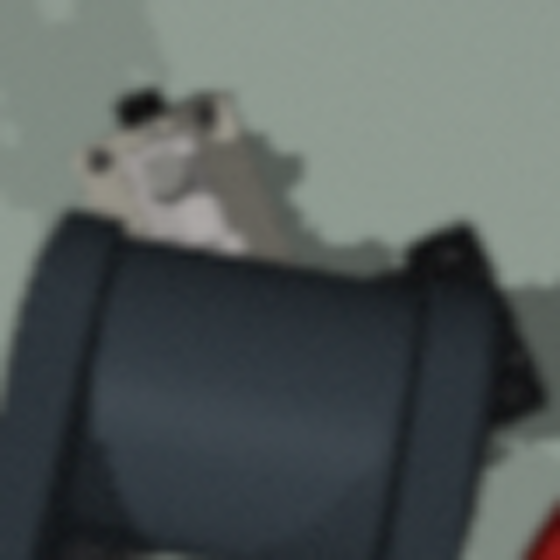

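The bottle (centre u≈356) is about 2 mm right of the cup centre (350), so I'll shift +1.5 mm along tool x and lower gently.

```bash
python3 -m jog '[{"tx":0.001,"ty":0.0003,"tz":0,"rx":0,"ry":0,"rz":0,"gripper":1},{"tx":0.0013,"ty":0.0003,"tz":0.003,"rx":0,"ry":0,"rz":0,"gripper":1},{"tx":0.0013,"ty":0.0003,"tz":0.007,"rx":0,"ry":0,"rz":0,"gripper":1},{"tx":0.0013,"ty":0.0003,"tz":0.010,"rx":0,"ry":0,"rz":0,"gripper":1},{"tx":0.0013,"ty":0.0003,"tz":0.013,"rx":0,"ry":0,"rz":0,"gripper":1},{"tx":0.0013,"ty":0.0003,"tz":0.016,"rx":0,"ry":0,"rz":0,"gripper":1},{"tx":0.0013,"ty":0.0003,"tz":0.018,"rx":0,"ry":0,"rz":0,"gripper":1},{"tx":0.0013,"ty":0.0003,"tz":0.020,"rx":0,"ry":0,"rz":0,"gripper":1},{"tx":0.0013,"ty":0.0003,"tz":0.022,"rx":0,"ry":0,"rz":0,"gripper":1},{"tx":0.0013,"ty":0.0003,"tz":0.022,"rx":0,"ry":0,"rz":0,"gripper":1}]' 30
python3 -c "
from h import *
plan([.4112,-.0298,.1908],23)
grab('11');crop('side','11',270,140,60,90,6.5,'s12.png')"
```

```text
t: 22.77
tool_pos: [0.4128, -0.0294, 0.2787]
ee_rot: [[0.919, 0.395, -0.001], [0.395, -0.919, -0.001], [-0.001, 0.001, -1.0]]
ft_force: [0.5, 0.6, -1.4]
opening: 0.0242
t 22.7667 grasp now [ 0.4128 -0.0295  0.2137] xyaw 23.244636880768148 F [ 0.4905  0.5612 -1.3798] M [-0.0633  0.0027 -0.0113] open 0.024159002306961583
shift mm [-1.6144 -0.2626 22.8968] turn deg [0.0609 0.0625 0.2447]
```

View pics/s12.png

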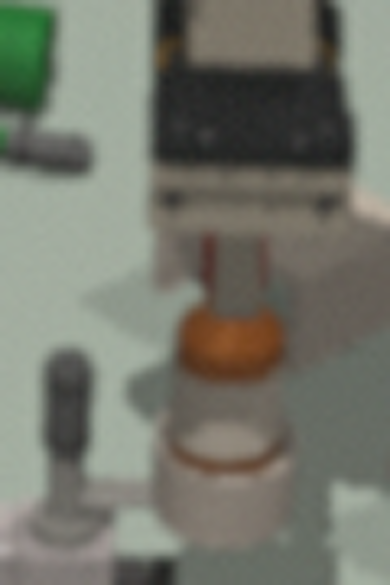

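The bottle (172–290) is already inside the rim (155–295) with no contact force. Lowering to just above the floor.

```bash
python3 -m jog '[{"tx":0.0003,"ty":0,"tz":0.002,"rx":0,"ry":0,"rz":0,"gripper":1},{"tx":0.0007,"ty":0,"tz":0.005,"rx":0,"ry":0,"rz":0,"gripper":1},{"tx":0.0007,"ty":0,"tz":0.008,"rx":0,"ry":0,"rz":0,"gripper":1},{"tx":0.0007,"ty":0,"tz":0.011,"rx":0,"ry":0,"rz":0,"gripper":1},{"tx":0.0007,"ty":0,"tz":0.014,"rx":0,"ry":0,"rz":0,"gripper":1},{"tx":0.0007,"ty":0,"tz":0.016,"rx":0,"ry":0,"rz":0,"gripper":1},{"tx":0.0007,"ty":0,"tz":0.018,"rx":0,"ry":0,"rz":0,"gripper":1},{"tx":0.0007,"ty":0,"tz":0.019,"rx":0,"ry":0,"rz":0,"gripper":1},{"tx":0.0007,"ty":0,"tz":0.020,"rx":0,"ry":0,"rz":0,"gripper":1},{"tx":0.0007,"ty":0,"tz":0.020,"rx":0,"ry":0,"rz":0,"gripper":1}]' 30
python3 -c "
from h import *
plan([.4112,-.0298,.1908],23)"
```

```text
t: 23.7
tool_pos: [0.4135, -0.0291, 0.2589]
ee_rot: [[0.919, 0.395, -0.0], [0.395, -0.919, -0.001], [-0.001, 0.001, -1.0]]
ft_force: [0.8, -0.0, -2.5]
opening: 0.0242
t 23.7 grasp now [ 0.4135 -0.0292  0.1939] xyaw 23.244813510469648 F [ 0.7701 -0.016  -2.4725] M [-0.0235 -0.0297 -0.0221] open 0.02423527919428493
shift mm [-2.4048 -0.315   3.0978] turn deg [0.0693 0.0516 0.2448]
```

```bash
python3 -m jog '[{"tx":0,"ty":0,"tz":0.0003,"rx":0,"ry":0,"rz":0,"gripper":1},{"tx":0,"ty":0,"tz":0.0006,"rx":0,"ry":0,"rz":0,"gripper":1},{"tx":0,"ty":0,"tz":0.0009,"rx":0,"ry":0,"rz":0,"gripper":1},{"tx":0,"ty":0,"tz":0.0012,"rx":0,"ry":0,"rz":0,"gripper":1},{"tx":0,"ty":0,"tz":0.0015,"rx":0,"ry":0,"rz":0,"gripper":1},{"tx":0,"ty":0,"tz":0.0018,"rx":0,"ry":0,"rz":0,"gripper":1},{"tx":0,"ty":0,"tz":0.002,"rx":0,"ry":0,"rz":0,"gripper":1},{"tx":0,"ty":0,"tz":0.0022,"rx":0,"ry":0,"rz":0,"gripper":1},{"tx":0,"ty":0,"tz":0.0024,"rx":0,"ry":0,"rz":0,"gripper":1},{"tx":0,"ty":0,"tz":0.0024,"rx":0,"ry":0,"rz":0,"gripper":1}]' 30
python3 -c "
from h import *
plan([.4112,-.0298,.1908],23)"
```

```text
t: 24.53
tool_pos: [0.4135, -0.0291, 0.2565]
ee_rot: [[0.919, 0.395, -0.0], [0.395, -0.919, -0.001], [-0.001, 0.001, -1.0]]
ft_force: [-0.3, 0.3, -1.5]
opening: 0.0245
t 24.5333 grasp now [ 0.4135 -0.0292  0.1915] xyaw 23.247940689484942 F [-0.3394  0.3287 -1.4919] M [ 0.0119 -0.0084 -0.0044] open 0.02451802547940445
shift mm [-2.3951 -0.3113  0.6984] turn deg [0.071  0.0497 0.248 ]
```

```bash
python3 -m jog '[{"tx":0,"ty":0,"tz":0.0002,"rx":0,"ry":0,"rz":0,"gripper":1},{"tx":0,"ty":0,"tz":0.0004,"rx":0,"ry":0,"rz":0,"gripper":1},{"tx":0,"ty":0,"tz":0.0006,"rx":0,"ry":0,"rz":0,"gripper":1},{"tx":0,"ty":0,"tz":0.0008,"rx":0,"ry":0,"rz":0,"gripper":1},{"tx":0,"ty":0,"tz":0.0009,"rx":0,"ry":0,"rz":0,"gripper":1},{"tx":0,"ty":0,"tz":0.001,"rx":0,"ry":0,"rz":0,"gripper":1},{"tx":0,"ty":0,"tz":0.0011,"rx":0,"ry":0,"rz":0,"gripper":1},{"tx":0,"ty":0,"tz":0.0012,"rx":0,"ry":0,"rz":0,"gripper":1},{"tx":0,"ty":0,"tz":0.0012,"rx":0,"ry":0,"rz":0,"gripper":1},{"tx":0,"ty":0,"tz":0.0012,"rx":0,"ry":0,"rz":0,"gripper":1}]' 30
python3 -c "
from h import *
plan([.4112,-.0298,.1908],23)
grab('12');crop('side','12',265,140,60,90,6.5,'s13.png')"
```

```text
t: 25.37
tool_pos: [0.4135, -0.0291, 0.2553]
ee_rot: [[0.919, 0.395, -0.0], [0.395, -0.919, -0.001], [-0.001, 0.001, -1.0]]
ft_force: [-0.8, 0.0, -0.4]
opening: 0.0242
t 25.3667 grasp now [ 0.4135 -0.0292  0.1903] xyaw 23.247022336736787 F [-0.7605  0.0444 -0.4062] M [-0.0438  0.0655 -0.0072] open 0.024177429982653566
shift mm [-2.4068 -0.3251 -0.4831] turn deg [0.0714 0.0496 0.2471]
```

View pics/s13.png

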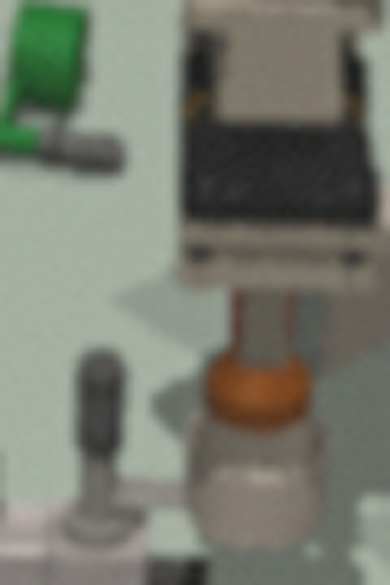

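```bash
python3 -m jog '[{"tx":0,"ty":0,"tz":0.0001,"rx":0,"ry":0,"rz":0,"gripper":1},{"tx":0,"ty":0,"tz":0.0002,"rx":0,"ry":0,"rz":0,"gripper":1},{"tx":0,"ty":0,"tz":0.0003,"rx":0,"ry":0,"rz":0,"gripper":1},{"tx":0,"ty":0,"tz":0.0004,"rx":0,"ry":0,"rz":0,"gripper":1},{"tx":0,"ty":0,"tz":0.0005,"rx":0,"ry":0,"rz":0,"gripper":1},{"tx":0,"ty":0,"tz":0.0006,"rx":0,"ry":0,"rz":0,"gripper":1},{"tx":0,"ty":0,"tz":0.0007,"rx":0,"ry":0,"rz":0,"gripper":1},{"tx":0,"ty":0,"tz":0.0008,"rx":0,"ry":0,"rz":0,"gripper":1},{"tx":0,"ty":0,"tz":0.0008,"rx":0,"ry":0,"rz":0,"gripper":1},{"tx":0,"ty":0,"tz":0.0008,"rx":0,"ry":0,"rz":0,"gripper":1}]' 30
python3 -c "
from h import *
plan([.4112,-.0298,.1908],23)"
```

```text
t: 26.3
tool_pos: [0.4137, -0.0292, 0.2547]
ee_rot: [[0.919, 0.395, 0.0], [0.395, -0.919, -0.002], [-0.001, 0.002, -1.0]]
ft_force: [-1.1, -0.9, 5.3]
opening: 0.0242
t 26.3 grasp now [ 0.4137 -0.0293  0.1897] xyaw 23.248832592086618 F [-1.1097 -0.902   5.3188] M [-0.251   0.1918 -0.001 ] open 0.024190812753901607
shift mm [-2.4826 -0.4438 -1.05  ] turn deg [0.0934 0.0317 0.2489]
```

The bottle is on the cup floor (Fz +5 N). Easing the load and releasing.

```bash
python3 -m jog '[{"tx":0,"ty":0,"tz":-0.0003,"rx":0,"ry":0,"rz":0,"gripper":1},{"tx":0,"ty":0,"tz":-0.0003,"rx":0,"ry":0,"rz":0,"gripper":1},{"tx":0,"ty":0,"tz":-0.0003,"rx":0,"ry":0,"rz":0,"gripper":0.4},{"tx":0,"ty":0,"tz":-0.0003,"rx":0,"ry":0,"rz":0,"gripper":0.3},{"tx":0,"ty":0,"tz":-0.0003,"rx":0,"ry":0,"rz":0,"gripper":0.1},{"tx":0,"ty":0,"tz":-0.0003,"rx":0,"ry":0,"rz":0,"gripper":-0.2},{"tx":0,"ty":0,"tz":-0.0003,"rx":0,"ry":0,"rz":0,"gripper":-0.2},{"tx":0,"ty":0,"tz":-0.0003,"rx":0,"ry":0,"rz":0,"gripper":-0.2},{"tx":0,"ty":0,"tz":-0.0003,"rx":0,"ry":0,"rz":0,"gripper":-0.2},{"tx":0,"ty":0,"tz":-0.0003,"rx":0,"ry":0,"rz":0,"gripper":-0.2}]' 30
python3 -c "
from h import *
plan([.4112,-.0298,.1908],23)
grab('13');crop('side','13',245,140,80,90,6.5,'s14.png')"
```

```text
t: 27.13
tool_pos: [0.4137, -0.0292, 0.2551]
ee_rot: [[0.919, 0.395, 0.0], [0.395, -0.919, -0.002], [-0.001, 0.002, -1.0]]
ft_force: [-0.7, 0.1, -0.1]
opening: 0.0556
t 27.1333 grasp now [ 0.4137 -0.0293  0.1901] xyaw 23.25003713730524 F [-0.6846  0.0505 -0.1233] M [ 0.0456 -0.0151  0.0295] open 0.05560433349943946
shift mm [-2.4922 -0.441  -0.743 ] turn deg [0.0945 0.0296 0.2501]
```

View pics/s14.png

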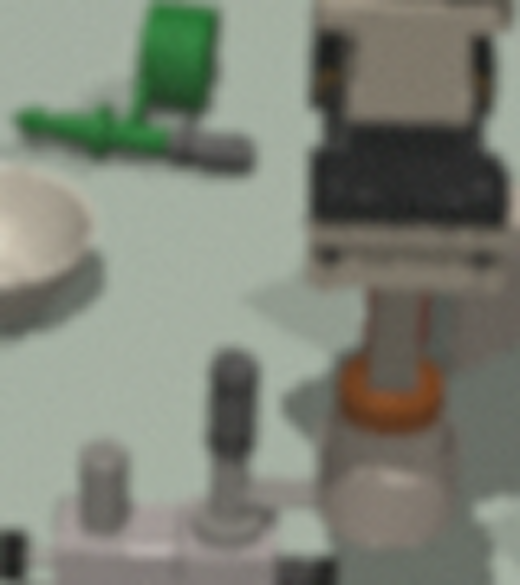

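Released and stable (the cap at 430,320 is free of the near finger). Raise straight up and move aside for a final look.

```bash
python3 -m jog '[{"tx":0,"ty":0,"tz":-0.005,"rx":0,"ry":0,"rz":0,"gripper":-0.2},{"tx":0,"ty":0,"tz":-0.015,"rx":0,"ry":0,"rz":0,"gripper":-0.2},{"tx":0,"ty":0,"tz":-0.03,"rx":0,"ry":0,"rz":0,"gripper":-0.2},{"tx":0,"ty":0,"tz":-0.05,"rx":0,"ry":0,"rz":0,"gripper":-0.2},{"tx":0,"ty":0,"tz":-0.08,"rx":0,"ry":0,"rz":0,"gripper":-0.2},{"tx":0,"ty":0.03,"tz":-0.11,"rx":0,"ry":0,"rz":0,"gripper":-0.2},{"tx":0,"ty":0.07,"tz":-0.13,"rx":0,"ry":0,"rz":0,"gripper":-0.2},{"tx":0,"ty":0.11,"tz":-0.13,"rx":0,"ry":0,"rz":0,"gripper":-0.2},{"tx":0,"ty":0.15,"tz":-0.13,"rx":0,"ry":0,"rz":0,"gripper":-0.2},{"tx":0,"ty":0.18,"tz":-0.13,"rx":0,"ry":0,"rz":0,"gripper":-0.2}]' 30
python3 - <<'E'
from h import *
grab('14');crop('side','14',160,110,190,200,3,'s15.png');crop('top','14',150,110,250,180,3,'t15.png')
s=monitor.state();print(s["t"],s["tool_pos"],s["qvel"])
E
```

```text
t: 28.07
tool_pos: [0.4853, -0.1972, 0.3861]
ee_rot: [[0.919, 0.394, 0.001], [0.394, -0.919, -0.003], [0.0, 0.003, -1.0]]
ft_force: [0.2, 1.2, 0.2]
opening: 0.0561
28.1667 [ 0.4855 -0.1977  0.3851] [ 0.0578 -0.0507  0.0712  0.015   0.0028  0.0495]
```

View pics/s15.png

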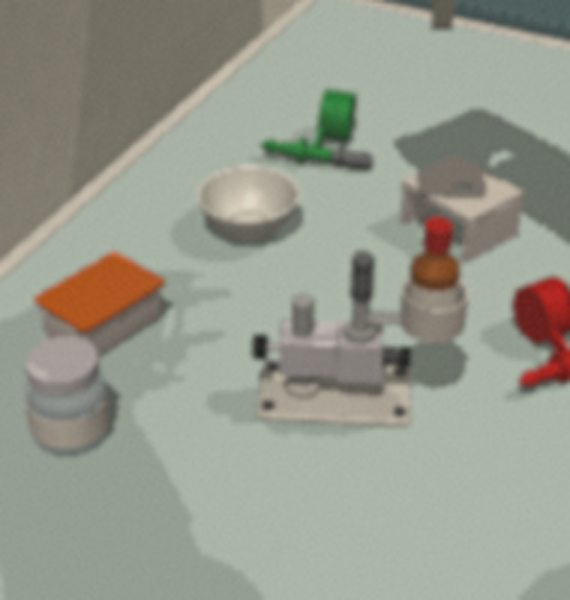

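View pics/t15.png

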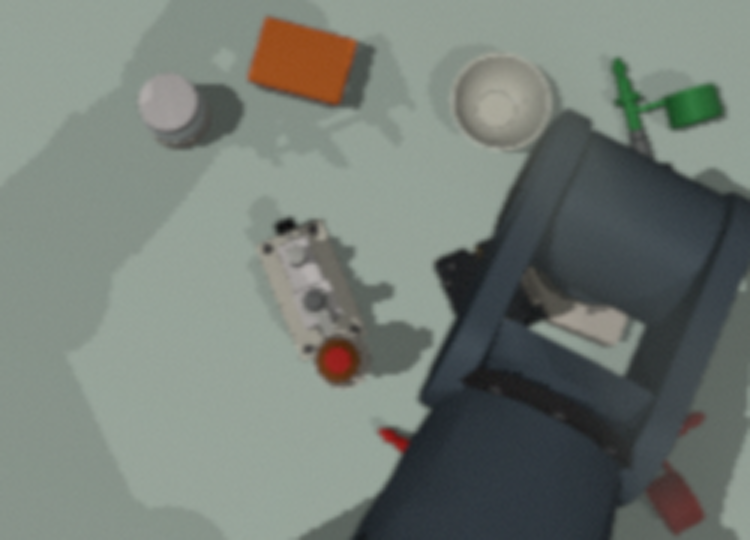

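The bottle stands upright in the cup (side 438,270; top 339,360), the collar sits on the clamp and the bystanders look unmoved. One numeric check before handing in.

```bash
python3 - <<'E'
from h import *
S=lambda x,y:((x+.5)/3-.5+160,(y+.5)/3-.5+110)
T=lambda x,y:((x+.5)/3-.5+150,(y+.5)/3-.5+110)
print("cap top",tri(S(438,224),T(339,359)),onz("top",*T(339,359),.198))
g=onz("top",*T(315,300),.161);t=onz("top",*T(299,251),.112);c=onz("top",*T(339,359),.198)
print(g,t,"cup dir",np.degrees(np.arctan2(*(c-g)[[1,0]])),"post->bore",np.degrees(np.arctan2(*(g-t)[[1,0]])))
print("grip top",tri(S(362,258),T(315,300)))
a=np.load("side0.npz")["p"].astype(int);b=np.load("side14.npz")["p"].astype(int)
s=monitor.state();print(s["t"],np.abs(s["qvel"]).max())
print(arm.sign_off())
E
```

```text
cap top (array([ 0.4117, -0.0299,  0.1947]), np.float64(0.00014650353676076258)) [ 0.4117 -0.03    0.198 ]
[ 0.4684 -0.0058  0.161 ] [0.5209 0.0128 0.112 ] cup dir -156.91463203712868 post->bore -160.52084218994145
grip top (array([ 0.4694, -0.0054,  0.1564]), np.float64(0.0015976230894717113))
28.1667 0.07119863935142236
the job is handed in; nothing more can be done
None
```

The holder is home in the clamp, the amber bottle stands upright in its cup, and the job was handed in at 28.2 s.

**Holder:** I took it out of the rack, turned its cup away from the post and worked the rod down in small steps. One light wall contact was eased by shifting 1 mm. At the end the spring drew the rod in, then it met the hard stop at about 11 N. The stop put the collar at 74.9 mm, against a clamp mouth measured at 74.5–75 mm. A light tug met about 4 N beyond the holder's weight, so the plunger has gripped.

**Bottle:** I gripped it by the cap, set it on the cup floor (force peak about 5 N), released it and moved the arm clear.

**Last checks:**
- **Bottle position:** the cap centre is at (0.412, -0.030), within 1 mm of the cup centre.
- **Cup direction:** it points at -156.9°. The stand's direction was -157.2° along the foot-screw rows, -155.8° across them, and -160.5° from a rougher tube-and-grip sighting.
- **Heights by triangulation:** they came out 3–5 mm lower than the model (cap top 194.7 mm against 198, grip top 156.4 against 161). I put this down to picking pixels by eye, as the force and arm readings agree with the parts being home.
- **Other objects:** the jar, tub, bowl, rack and green look-alike showed no visible movement. The red look-alikes were partly hidden by the arm in the final top view.

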